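# Fetch the plug gauge from behind the cylinder liners

## Task

I need the plug gauge, but the two cylinder liners stand in front of it in the parts tray: first stand both liners upright on the rubber mat, then draw the gauge out of its snug foam cutout and stand it upright, handle up, in the middle of the granite plate. Then put each liner back upright in the tray where it stood before. Do not knock over the liners or the gauge, and leave the bearing and the brass bush in the tray where they are.

Things in the scene. Friction and masses are not known exactly. Their poses are not given: they have to be found in the camera images.
- liner_wide: The wider, shorter cylinder liner: a bare steel tube open at both ends, standing upright on one of the two dark round rests in the front half of the tray, on the foam. 58 mm outside diameter, 50 mm bore, 105 mm tall, two dark seal grooves near its foot. 0.4 to 0.8 kg. Origin: centre of its underside; z points up along the tube.
- liner_slim: The slimmer, taller cylinder liner: a bare steel tube open at both ends, standing upright on the other dark round rest. 46 mm outside diameter, 36 mm bore, 120 mm tall, two dark seal grooves near its foot. 0.4 to 0.8 kg. Origin: centre of its underside; z points up along the tube.
- gauge: Plug gauge: steel plug 28 mm dia x 28 mm, below a darker round handle 20 mm dia x 40 mm; 68 mm long, 0.25 kg. It starts plug down in a snug 26 mm deep cutout in the grey foam (top 35 mm above bench) behind the liners; handle top 77 mm above bench. Friction: pull up with 8 to 15 N, with 1 to 2 mm sideways wiggles, until 26 mm up. Origin: centre of plug's underside; z up along the handle.
- mat: The ribbed black rubber mat, 230 mm (its x) by 140 mm (its y), 4 mm thick, flat on the bench and fixed, on the left or the right of the tray: the side area for the liners. Origin: centre of its underside, on the bench.
- plate: The dark granite surface plate, 180 mm (its x) by 140 mm (its y), its top 40 mm above the bench, fixed, on the other side of the tray. Origin: centre of its underside, on the bench.
- tray: Black kit tray, fixed, 176 mm (its x) by 206 mm (y), walls 38 mm high, filled with grey hard foam, its flat top 35 mm above the bench. Origin: centre of underside, on the bench; x points away from the robot, give or take yaw. Flat dark round rests, 64 mm dia, at x -38, y +35 and -35 mm: a liner on each. Gauge cutout at x 0, y 0, close behind and between them. Bearing, bush in the rear corners.
- bearing: A steel ball bearing, 52 mm diameter, 15 mm thick, lying flat on the foam in one rear corner of the tray; to be left there. Origin: centre of its underside.
- bush: A short brass bush, 40 mm diameter, 26 mm tall, standing on the foam in the other rear corner of the tray; to be left there. Origin: centre of its underside.
Things that resemble listed ones, but are neither listed nor needed, are in the scene too. Several things have the shape of the gauge; the one meant has the colours described above.

How it is judged (in metres and radians):
On the way, in this order (a step that is already met when the one before it is completed fails the run):
1. both liners stand released and upright on the mat while the gauge is still in its cutout (x of liner_wide in the frame of mat between -0.115 and 0.115 m and y of liner_wide in the frame of mat between -0.07 and 0.07 m and x of liner_slim in the frame of mat between -0.115 and 0.115 m and y of liner_slim in the frame of mat between -0.07 and 0.07 m and height (world z) of each of liner_wide, liner_slim below 0.009 m and angle between each of liner_wide, liner_slim's own z axis and vertical below 0.1 rad and contact force between each of liner_wide, liner_slim and the fingers below 0.1 N and distance of gauge from where it was at the start of the episode below 0.012 m), for 0.2 s.
2. the gauge stands released and upright in the middle of the granite plate while both liners are still on the mat (horizontal distance between gauge and plate below 0.015 m and height (world z) of gauge between 0.036 and 0.044 m and angle between gauge's own z axis and vertical below 0.1 rad and contact force between gauge and the fingers below 0.1 N and x of liner_wide in the frame of mat between -0.115 and 0.115 m and y of liner_wide in the frame of mat between -0.07 and 0.07 m and x of liner_slim in the frame of mat between -0.115 and 0.115 m and y of liner_slim in the frame of mat between -0.07 and 0.07 m and height (world z) of each of liner_wide, liner_slim below 0.009 m), for 0.2 s.
At the end, for the whole second after the job is handed in: Each liner stands upright and at rest in the tray within 15 mm of where it stood at the start; the gauge stands upright, handle up, at rest on the granite plate within 15 mm of its middle; bearing and bush lie within 20 mm of where they were (distance of each of liner_wide, liner_slim from where it was at the start of the episode below 0.015 m and angle between each of liner_wide, liner_slim, gauge's own z axis and vertical below 0.1 rad and linear speed of each of liner_wide, liner_slim, gauge below 0.02 m/s and horizontal distance between gauge and plate below 0.015 m and height (world z) of gauge between 0.036 and 0.044 m and distance of each of bearing, bush from where it was at the start of the episode below 0.02 m); the robot touches nothing.
It fails at once if a liner is knocked over (angle between any of liner_wide, liner_slim's own z axis and vertical above 0.7 rad).
It fails at once if the gauge is knocked over (angle between gauge's own z axis and vertical above 0.9 rad).
It fails at once if the bearing or the bush is moved out of its place in the tray (distance of any of bearing, bush from where it was at the start of the episode above 0.03 m).
It also fails if it takes over 128 s, if anything falls off the work surface, if the arm or the gripper's body presses on something with over 40 N, if the wrist force passes 120 N, or if a joint passes its speed limit or range.

## Robot

A 6-joint arm with a two-finger parallel gripper is mounted at the origin on the work surface. World frame = base frame: x ahead of the robot, y to its left, z up, the work surface at z = 0. Lengths are in mm, angles in rad, forces in N, time in s.
With the tool pointing down it reaches from about 350 to 975 mm from the base axis. Payload 7.1 kg.
Tool frame: the origin (TCP) lies midway between the tips of the shut fingers; the grasp point (between the pads) lies ctrl.grip_point_offset behind it (ctrl.grip_point_offset is the distance from the TCP to the grasp point, in mm); z points along the fingers, y is the line along which they close (so a half turn about z gives the same grasp; the last joint's range is limited). The gripper opens to 88 mm and grips with 3 to 60 N. Pads are 20 mm wide; open, the fingers measure 115 mm over their backs; the gripper's body (75 mm by 178 mm) begins 61 mm behind the grasp point.
Start: joints at [1.331, 0.423, 1.63, -0, 1.089, -0.019], TCP at [136.85, 609.817, 222.675] pointing down, gripper open.
Joint ranges: [-3, 3], [-0.9, 2.11], [0.09, 2.58], [-1.31, 4.45], [0.11, 2.69], [-2.54, 2.54]. Speed limits (rad/s): [2.39, 2.39, 3.01, 3.14, 3.14, 3.14].

## Interface

Orientations are given as a rotation vector (axis times angle).
In Python, from workcell import ctrl gives the robot as it stands.
- The arm moves only by the tool apply_moves, never from a script. Its argument "targets" is a list of rows, each an object of numbers: "tx", "ty", "tz": the shift along the world's x, y, z in m; "spin": the turn about the world's z in degrees. In form: [{"tx": .., "ty": .., "tz": .., "spin": ..}, ...]. A call has exactly 8 rows; each row is the pose to reach, as a shift and turn from the pose commanded when the call began; what a row does not reach only later rows make up. A row lasts 1/10 s, in which the tool goes at most 50 mm and 8.59 degrees, less where a joint would pass 70% of its speed; a pose out of reach is approached as far as the arm can. A call with a gripper value outside its range is refused whole. "gripper" is the closure, from -1 (fully open) to 1 (shut), set as the call begins (left out, the last holds). The fingers move at their own pace and stop on an object; the grip force is fixed at half the most. Time passes only in rows, so rows that repeat a pose let the fingers close, or fill a call up. It gives the time, the measured TCP pose, the force, the opening and the grip force at its end, in the units of the state.
- ctrl.get_obs(): the state, without advancing time (a new reading comes with each control period).
- ctrl.get_image(name): name is "scene" or "side" or "wrist"; returns the picture (480x640x3 uint8, red, green, blue); there is no depth.
- ctrl.get_calibration(name): a dict with "fov_y" (degrees; the focal length in pixels is half the picture's height over the tangent of half this angle, whatever the lens; pixels are square), "cx", "cy" (the principal point, pixels), "dist" ([k1, k2, p1, p2, k3] as OpenCV has them; the pictures are not rectified), "rvec" (rotation vector, rad) and "tvec" (3), from world to camera coordinates, as OpenCV has them. Camera axes: x right, y down, z forward; pixel columns grow to the right and rows downward; lengths in mm; the calibration is good to about 2 mm. A picture is of the moment at which its call begins: read the wrist's pose just before it. get_calibration takes no time and is no camera call; for the wrist camera it gives the pose at the moment of the call.
- ctrl.close_job(): hands the job in; it is judged then, once.
Trained networks look in the newest picture that a camera, given by its name, has taken for a name from the list of things; names that differ only in an ending like _2 or _b are one class to them, and where a whole thing is asked for, a point or a joint stands for the part that bears it (a point fixed in the world has none). Each returns a list of dicts, best first, with "score" (0 to 1); they miss things now and then, are a little off and sometimes report something else, mostly with a low value. They report only what shows in the picture. A call takes as long as a camera call. They do not tell look-alikes from the thing itself.
- ctrl.outline_of(name, camera): "pixels" (480x640 bool, what is visible of it) and "box" ([left, top, right, bottom] in pixels, round what is visible of it).
- ctrl.pinpoint(name, camera): "uv" ([column, row] in pixels: a listed point, or the origin of a listed thing).
The state is a dict: "t": time; "qpos": joint angles; "qvel": joint speeds; "joint_torque": joint torques, N m; "ee_pos": TCP position; "orientation": TCP orientation; "ft_force": force on the tool from outside, world axes, zero at the start; "moment": the same for the moment, N m; "width": finger opening in mm; "grasp_force": force on a finger pad.
Only numpy, scipy, OpenCV 4.12 (cv2) and the standard library are available. Lean on these libraries where they do the work, as an engineer would, in place of code of your own. Each camera call takes 0.05 s, during which the arm holds its last target. There are 200 camera calls.

## Working session

There is one attempt and no reset: what is moved stays moved. The work goes in short steps, Python scripts to look and compute and a tool call to move; the robot and the scene stay as the last step left them, time stands still between calls to the robot, and variables do not carry over. Pictures are saved under pics/ and viewed, at most 14 in all, crops included, and the job is handed in when it is done.

Besides the shell and the picture viewer there is one more tool, called after "Request:" by a JSON object that holds its "api" and its "payload", one argument or row to a line. apply_moves: Moves the arm, as the interface text tells. Its arguments: {"type":"object","properties":{"targets":{"type":"array"},"gripper":{"type":"number"}},"required":["targets"]}

```bash
ls; mkdir -p pics; cat > h.py <<'E'
import numpy as np, cv2
from workcell import ctrl
def cam(n):
    c=ctrl.get_calibration(n); f=240/np.tan(np.radians(c["fov_y"])/2)
    K=np.array([[f,0,c["cx"]],[0,f,c["cy"]],[0,0,1.]])
    return K,np.array(c["dist"],float),np.array(c["rvec"],float),np.array(c["tvec"],float)
def ray(n,uv,z,C=None):
    K,d,r,t=C or cam(n)
    p=cv2.undistortPoints(np.array(uv,float).reshape(-1,1,2),K,d).reshape(-1,2)
    R=cv2.Rodrigues(r)[0]; o=-R.T@t; D=np.c_[p,np.ones(len(p))]@R
    return o+D*((z-o[2])/D[:,2])[:,None]
def proj(n,P,C=None):
    K,d,r,t=C or cam(n)
    return cv2.projectPoints(np.array(P,float).reshape(-1,1,3),r,t,K,d)[0].reshape(-1,2)
def save(im,f): cv2.imwrite("pics/"+f,im[:,:,::-1])
E
python3 - <<'E'
from h import *
o=ctrl.get_obs(); print({k:np.round(v,3) for k,v in o.items()}, ctrl.grip_point_offset)
for n in ("scene","side"):
    im=ctrl.get_image(n); save(im,n+"0.png")
    C=cam(n); R=cv2.Rodrigues(C[2])[0]; print(n,"campos",-R.T@C[3])
    for k in ("liner_wide","liner_slim","gauge","mat","plate","tray","bearing","bush"):
        for r in ctrl.pinpoint(k,n)[:3]: print(k,np.round(r["uv"],1),round(r["score"],2),end="; ")
        for r in ctrl.outline_of(k,n)[:3]: print("box",r["box"],round(r["score"],2),end="; ")
        print()
E
```

```text
pics
{'t': np.float64(0.0), 'qpos': array([ 1.331,  0.424,  1.631, -0.   ,  1.089, -0.019]), 'qvel': array([-0.001,  0.002, -0.002, -0.001, -0.001, -0.002]), 'joint_torque': array([ 0.0000e+00, -5.4464e+01, -2.7367e+01,  6.4000e-02,  2.3000e-02,
       -0.0000e+00]), 'ee_pos': array([136.703, 609.317, 221.94 ]), 'orientation': array([-3.460e-01, -3.122e+00,  2.000e-03]), 'ft_force': array([ 0.404, -0.161,  0.29 ]), 'moment': array([-0.014, -0.02 ,  0.035]), 'grasp_force': np.float64(0.0), 'width': np.float64(87.599)} 18.700000000000003
scene campos [1227.713144    339.49421447  721.1735598 ]
liner_wide [349.7 245.9] 0.87; box [335.6, 193.5, 372.9, 260.6] 0.93; 
liner_slim [316.5 234.7] 0.61; liner_slim [323.  264.1] 0.59; box [304.6, 176.1, 329.5, 241.8] 0.94; box [431.1, 221.2, 529.6, 320.9] 0.31; 
gauge [238.5 244.1] 0.69; gauge [325.  261.7] 0.59; box [321.9, 314.1, 335.0, 339.0] 0.81; box [230.2, 213.7, 248.6, 248.6] 0.78; box [313.2, 234.9, 333.2, 259.9] 0.54; 
mat [180.4 205.9] 0.7; box [120.2, 169.4, 234.2, 249.6] 0.87; 
plate [478.8 277.8] 0.59; box [432.7, 224.4, 528.2, 318.
[... 211 characters left out ...]
 campos [ 306.06456984 -744.71022209  602.0722799 ]
liner_wide [291.  250.8] 0.77; box [277.7, 203.9, 305.1, 255.3] 0.67; 
liner_slim [303.7 268.4] 0.89; box [289.6, 213.0, 315.2, 274.3] 0.55; 
gauge [348.7 316.3] 0.88; gauge [361.3 241.3] 0.61; gauge [312.4 265.9] 0.57; box [339.6, 288.2, 355.6, 323.7] 0.84; box [313.6, 237.5, 321.7, 257.1] 0.52; 
mat [354.7 391.9] 0.9; box [274.9, 342.0, 439.9, 450.0] 0.91; 
plate [243.7 221.3] 0.63; plate [354.2 389.9] 0.43; box [209.0, 191.5, 280.5, 234.9] 0.67; 
tray [311.6 270.1] 0.7; box [261.4, 225.9, 373.2, 303.8] 0.72; 
bearing [340.2 268.7] 0.74; box [330.3, 258.0, 353.3, 275.1] 0.67; 
bush [329.1 239.7] 0.54; box [322.2, 225.5, 337.4, 243.4] 0.7;
```

View pics/scene0.png

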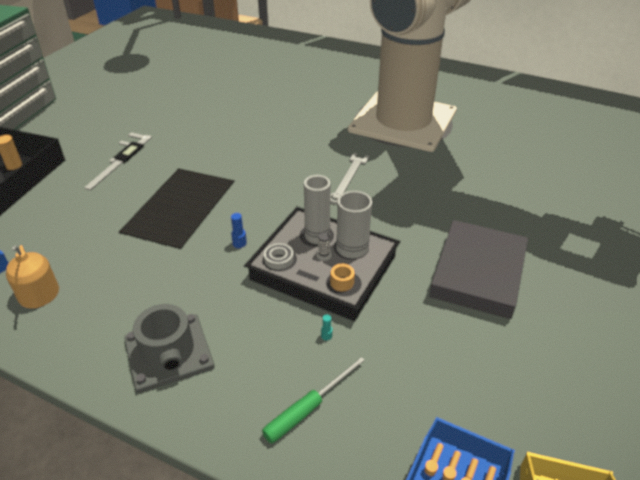

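View pics/side0.png

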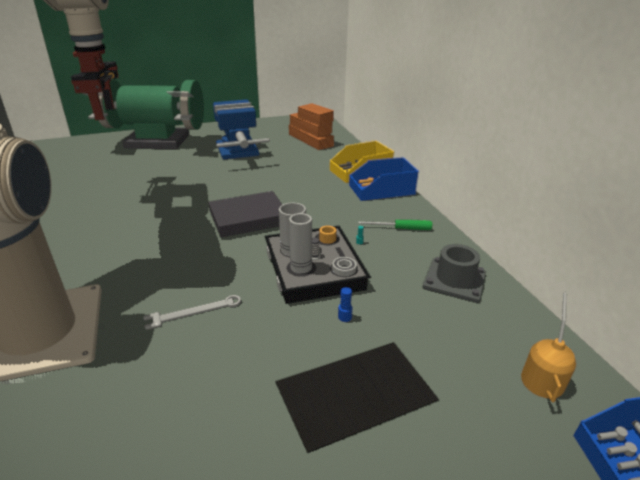

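Scene: steel/dark gauge in the tray at (323,247); blue look-alike at (238,230), teal one at (327,326). Only the tray one has steel and dark colours and sits in the foam. The mat is at (180,206), the plate at (480,268), liner_slim at (317,210), liner_wide at (353,225). The side view agrees.

```bash
python3 - <<'E'
from h import *
def quad(n,name):
    best=max(ctrl.outline_of(name,n),key=lambda r:r["score"]); m=best["pixels"].astype(np.uint8)
    h=cv2.convexHull(max(cv2.findContours(m,0,2)[0],key=cv2.contourArea))
    for e in np.linspace(.01,.1,40):
        a=cv2.approxPolyDP(h,e*cv2.arcLength(h,True),True)
        if len(a)<=4: break
    return a.reshape(-1,2)
print("reach")
for n in ("scene","side"):
    ctrl.get_image(n)
    q=quad(n,"mat"); P=ray(n,q,4); print(n,"mat",q.tolist(),P.round(0)[:,:2].tolist(),P.mean(0).round(1))
    for k,z in (("liner_wide",35),("liner_slim",35),("gauge",9),("bearing",35),("bush",35),("plate",0),("tray",0)):
        print(k,[(ray(n,r["uv"],z)[0,:2].round(1).tolist(),round(r["score"],2)) for r in ctrl.pinpoint(k,n)[:3]])
pl=[[454,223],[527,238],[516,305],[433,291]]
print("plate top",ray("scene",pl,40).round(0).tolist())
tr=[[299,210],[399,243],[353,306],[248,261]]
print("tray rim",ray("scene",tr,38).round(0).tolist(),ray("scene",tr,38).mean(0))
im=cv2.imread("pics/scene0.png")[160:360,220:420]
im2=cv2.imread("pics/side0.png")[190:340,220:420]
cv2.imwrite("pics/crop0.png",cv2.resize(im,None,fx=3,fy=3,interpolation=2))
E
```

```text
reach
scene mat [[232, 181], [181, 248], [119, 233], [178, 168]] [[408.0, -250.0], [631.0, -225.0], [647.0, -361.0], [416.0, -386.0]] [ 525.3 -305.8    4. ]
liner_wide [([527.3, 74.8], 0.88)]
liner_slim [([523.6, 9.9], 0.8)]
gauge [([573.9, -130.2], 0.57), ([559.6, 37.1], 0.54), ([708.4, 107.6], 0.52)]
bearing [([608.1, -37.1], 0.78)]
bush [([609.0, 89.9], 0.76)]
plate []
tray [([569.0, 37.1], 0.84)]
side mat [[437, 398], [308, 452], [276, 381], [394, 342]] [[640.0, -366.0], [415.0, -390.0], [402.0, -252.0], [629.0, -231.0]] [ 521.6 -309.8    4. ]
liner_wide [([519.2, 51.7], 0.92), ([526.4, 0.6], 0.7)]
liner_slim [([522.6, 5.6], 0.72)]
gauge [([560.8, 31.9], 0.66), ([569.9, -152.1], 0.65), ([693.9, 98.7], 0.42)]
bearing [([605.6, -35.3], 0.62)]
bush [([619.8, 87.3], 0.48)]
plate [([461.1, 291.7], 0.71)]
tray [([553.8, 38.7], 0.92)]
plate top [[389.0, 226.0, 40.0], [373.0, 358.0, 40.0], [547.0, 370.0, 40.0], [573.0, 239.0, 40.0]]
tray rim [[474.0, -55.0, 38.0], [483.0, 150.0, 38.0], [656.0, 132.0, 38.0], [637.0, -73.0, 38.0]] [562.54445073  38.46128684  38.        ]
```

View pics/crop0.png

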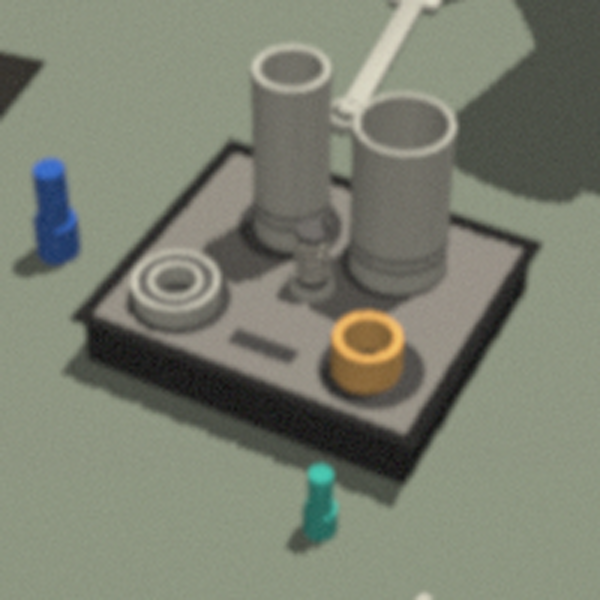

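The crop confirms it: the gauge at crop (313,262), a steel plug with a darker handle standing in the foam. The blue one (crop 57,215) and teal one (crop 320,505) are look-alikes. I'll move above the tray and measure with the wrist camera.

Request:
{"api": "apply_moves", "payload": {
  "targets": [
    {"tx": 0.388, "ty": -0.57, "tz": 0.1, "spin": -82.4},
    {"tx": 0.388, "ty": -0.57, "tz": 0.1, "spin": -82.4},
    {"tx": 0.388, "ty": -0.57, "tz": 0.1, "spin": -82.4},
    {"tx": 0.388, "ty": -0.57, "tz": 0.1, "spin": -82.4},
    {"tx": 0.388, "ty": -0.57, "tz": 0.1, "spin": -82.4},
    {"tx": 0.388, "ty": -0.57, "tz": 0.1, "spin": -82.4},
    {"tx": 0.388, "ty": -0.57, "tz": 0.1, "spin": -82.4},
    {"tx": 0.388, "ty": -0.57, "tz": 0.1, "spin": -82.4}
  ],
  "gripper": -1
}}

```text
t: 3.4
ee_pos: [360.3, 280.9, 280.7]
orientation: [2.056, 2.376, 0.001]
ft_force: [-0.0, 0.2, -1.0]
width: 87.9
grasp_force: 0.0
```

Request:
{"api": "apply_moves", "payload": {
  "targets": [
    {"tx": 0.165, "ty": -0.242, "tz": 0.12, "spin": -13.5},
    {"tx": 0.165, "ty": -0.242, "tz": 0.12, "spin": -13.5},
    {"tx": 0.165, "ty": -0.242, "tz": 0.12, "spin": -13.5},
    {"tx": 0.165, "ty": -0.242, "tz": 0.12, "spin": -13.5},
    {"tx": 0.165, "ty": -0.242, "tz": 0.12, "spin": -13.5},
    {"tx": 0.165, "ty": -0.242, "tz": 0.12, "spin": -13.5},
    {"tx": 0.165, "ty": -0.242, "tz": 0.12, "spin": -13.5},
    {"tx": 0.165, "ty": -0.242, "tz": 0.12, "spin": -13.5}
  ]
}}

```text
t: 4.2
ee_pos: [525.7, 39.1, 400.7]
orientation: [2.317, 2.12, 0.002]
ft_force: [-0.4, -0.3, -0.2]
width: 87.7
grasp_force: 0.0
```

```bash
python3 - <<'E'
from h import *
o=ctrl.get_obs(); print(o["t"],o["ee_pos"].round(1),o["orientation"].round(3))
C=cam("wrist"); im=ctrl.get_image("wrist"); save(im,"w1.png")
R=cv2.Rodrigues(C[2])[0]; print("campos",-R.T@C[3],R[2])
for k,zt in (("liner_wide",35),("liner_slim",35),("gauge",9),("bearing",35),("bush",35),("tray",0)):
    print(k,[(r["uv"],ray(0,r["uv"],zt,C)[0,:2].round(1).tolist(),round(r["score"],2)) for r in ctrl.pinpoint(k,"wrist")[:3]])
E
```

```text
4.2 [525.7  39.1 400.7] [2.317e+00 2.120e+00 2.000e-03]
campos [531.10689423 109.6873608  563.44035246] [-0.02154237 -0.25977926 -0.96542771]
liner_wide [([316.1, 155.3], [518.9, 82.2], 0.56)]
liner_slim [([322.4, 211.7], [520.4, 4.2], 0.87)]
gauge [([361.3, 292.5], [568.8, -134.3], 0.79), ([350.5, 184.2], [564.0, 35.7], 0.56), ([446.9, 125.9], [703.2, 104.3], 0.48)]
bearing [([386.0, 229.1], [608.3, -29.0], 0.59)]
bush [([384.6, 137.5], [612.3, 97.2], 0.62)]
tray [([348.8, 181.1], [562.4, 39.3], 0.89)]
```

View pics/w1.png

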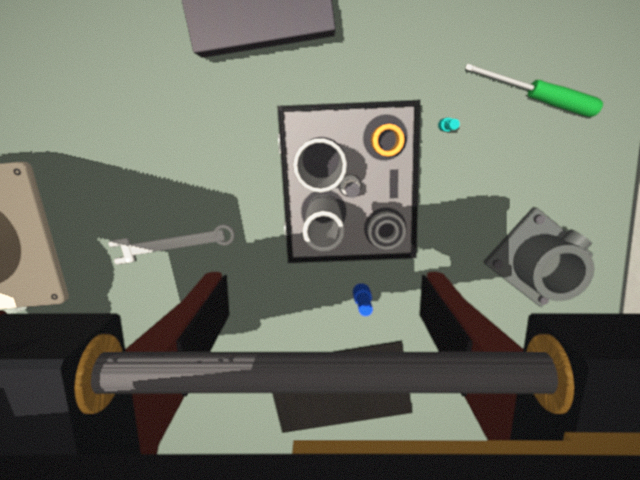

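Wrist view: wide rim centre ≈(320,165), slim rim ≈(323,231), gauge handle ≈(350,186), tray corners (278,105),(419,99),(416,257),(288,262), bush (389,140), bearing (386,230). I'll fit these.

```bash
python3 - <<'E'
from h import *
C=cam("wrist"); im=cv2.imread("pics/w1.png"); g=cv2.cvtColor(im,6)
for nm,(u,v),z,d in (("wide",(320,165),140,58),("slim",(323,231),155,46)):
    m=np.zeros_like(g); m[v-32:v+32,u-32:u+32]=(g[v-32:v+32,u-32:u+32]>185)
    if nm=="slim": m[:208]=0
    ys,xs=np.nonzero(m); P=ray(0,np.c_[xs,ys],z,C)[:,:2]
    c=np.median(P,0)
    from scipy.optimize import least_squares
    s=least_squares(lambda p:np.hypot(*(P-p[:2]).T)-p[2],[*c,d/2-2],loss="soft_l1",f_scale=1.)
    print(nm,len(xs),s.x.round(1),"expect mean r",d/2-2)
tr=np.array([[278,105],[419,99],[416,257],[288,262]],float)
gg=cv2.cornerSubPix(g,tr.astype(np.float32).reshape(-1,1,2),(5,5),(-1,-1),(3,30,.01)).reshape(-1,2); print(gg.round(1))
P=ray(0,tr,38,C); print("tray",P.round(0)[:,:2].tolist(),P.mean(0).round(1))
print("gauge top",ray(0,[[351,185]],77,C).round(1),"handle base",)
E
python3 - <<'E'
import cv2
im=cv2.imread("pics/w1.png")[90:275,260:440]
cv2.imwrite("pics/w1c.png",cv2.resize(im,None,fx=3.2,fy=3.2,interpolation=2))
E
```

```text
wide 1509 [519.7  82.3  30.6] expect mean r 27.0
slim 326 [518.3  10.1  20.3] expect mean r 21.0
[[277.  105.7]
 [419.4  99.4]
 [415.  257. ]
 [287.6 262.3]]
tray [[473.0, 153.0], [655.0, 145.0], [646.0, -70.0], [462.0, -62.0]] [559.   41.4  38. ]
gauge top [[557.8  46.6  77. ]] handle base
```

View pics/w1c.png

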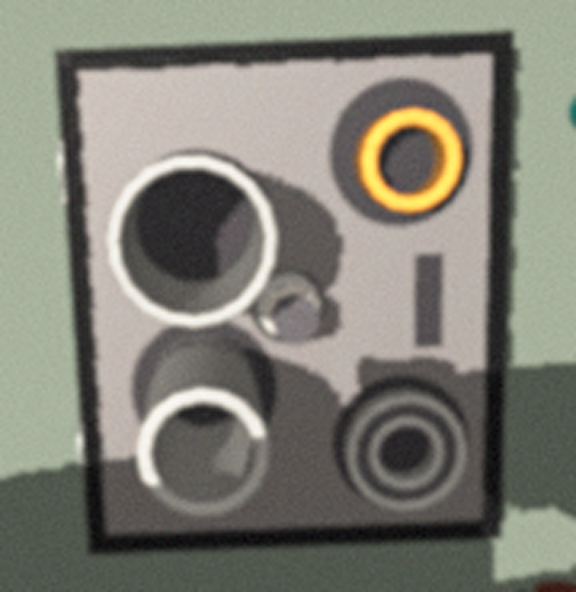

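```bash
python3 - <<'E'
from h import *
from scipy.optimize import least_squares
cams={"wrist":cam("wrist"),"scene":cam("scene"),"side":cam("side")}
obs={"wrist":dict(c=[[277.5,105],[420,100],[416.5,257.5],[288.5,262.5]],w=[320.3,165],s=[323.7,231.2]),
     "scene":dict(c=[[400,241],[356,306],[246.7,266],[297.3,208.3]],w=[354.7,202],s=[317,183.7])}
loc=np.array([[-88,103],[88,103],[88,-103],[-88,-103]])
for n,o in obs.items():
    C=cams[n]; P=ray(0,o["c"],38,C)
    def f(p):
        c,s=np.cos(p[2]),np.sin(p[2]); Q=np.c_[p[0]+c*loc[:,0]-s*loc[:,1],p[1]+s*loc[:,0]+c*loc[:,1]]
        return (Q-P[:,:2]).ravel()
    r=least_squares(f,[560,40,0]); p=r.x
    R=np.array([[np.cos(p[2]),-np.sin(p[2])],[np.sin(p[2]),np.cos(p[2])]])
    print(n,"tray",p[:2].round(1),np.degrees(p[2]).round(2),"rms",np.sqrt(2*r.cost/8).round(1),
     "wide/slim predicted",(R@[-38,35]+p[:2]).round(1),(R@[-38,-35]+p[:2]).round(1),
     "seen",ray(0,[o["w"]],140,C)[0,:2].round(1),ray(0,[o["s"]],155,C)[0,:2].round(1))
E
```

```text
wrist tray [559.5  40.6] -2.54 rms 4.4 wide/slim predicted [523.1  77.3] [520.    7.4] seen [522.3  79.7] [520.    9.1]
scene tray [562.7  39.3] -2.35 rms 2.0 wide/slim predicted [526.1  75.8] [523.3   5.8] seen [528.5  78.1] [526.9   8.3]
```

Request:
{"api": "apply_moves", "payload": {
  "targets": [
    {"tx": -0.003, "ty": -0.031, "tz": -0.03, "spin": 2.5},
    {"tx": -0.003, "ty": -0.031, "tz": -0.08, "spin": 2.5},
    {"tx": -0.003, "ty": -0.031, "tz": -0.13, "spin": 2.5},
    {"tx": -0.003, "ty": -0.031, "tz": -0.17, "spin": 2.5},
    {"tx": -0.003, "ty": -0.031, "tz": -0.19, "spin": 2.5},
    {"tx": -0.003, "ty": -0.031, "tz": -0.2, "spin": 2.5},
    {"tx": -0.003, "ty": -0.031, "tz": -0.2, "spin": 2.5},
    {"tx": -0.003, "ty": -0.031, "tz": -0.2, "spin": 2.5}
  ]
}}

```text
t: 5.35
ee_pos: [522.4, 9.9, 201.1]
orientation: [2.266, 2.174, 0.002]
ft_force: [0.3, -0.2, 1.0]
width: 88.0
grasp_force: 0.0
```

```bash
python3 - <<'E'
from h import *
o=ctrl.get_obs(); print(o["t"],o["ee_pos"].round(1),o["orientation"].round(3))
C=cam("wrist"); im=ctrl.get_image("wrist"); save(im,"w2.png")
print(proj(0,[o["ee_pos"],[522,8,155],[524,78,140],[561,40,77]],C).round(0))
E
```

```text
5.35 [522.4   9.9 201.1] [2.266e+00 2.174e+00 2.000e-03]
[[325. 293.]
 [324. 264.]
 [323. 138.]
 [374. 188.]]
```

View pics/w2.png

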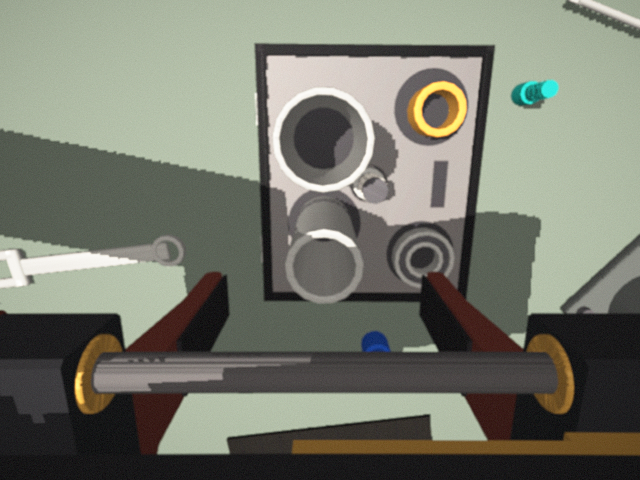

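Rims seen at (324,140) and (325,267), gauge top (375,188): all within about 3 px of the projected estimates. Descending on the slim liner.

Request:
{"api": "apply_moves", "payload": {
  "targets": [
    {"tx": 0, "ty": -0.003, "tz": -0.03, "spin": 0},
    {"tx": 0, "ty": -0.003, "tz": -0.06, "spin": 0},
    {"tx": 0, "ty": -0.003, "tz": -0.085, "spin": 0},
    {"tx": 0, "ty": -0.003, "tz": -0.097, "spin": 0},
    {"tx": 0, "ty": -0.003, "tz": -0.097, "spin": 0},
    {"tx": 0, "ty": -0.003, "tz": -0.097, "spin": 0},
    {"tx": 0, "ty": -0.003, "tz": -0.097, "spin": 0},
    {"tx": 0, "ty": -0.003, "tz": -0.097, "spin": 0}
  ]
}}

```text
t: 6.2
ee_pos: [522.5, 6.6, 104.3]
orientation: [2.266, 2.173, 0.003]
ft_force: [-0.5, 0.6, -0.6]
width: 88.0
grasp_force: 0.0
```

Request:
{"api": "apply_moves", "payload": {
  "targets": [
    {"tx": 0, "ty": 0, "tz": 0, "spin": 0},
    {"tx": 0, "ty": 0, "tz": 0, "spin": 0},
    {"tx": 0, "ty": 0, "tz": 0, "spin": 0},
    {"tx": 0, "ty": 0, "tz": 0, "spin": 0},
    {"tx": 0, "ty": 0, "tz": 0, "spin": 0},
    {"tx": 0, "ty": 0, "tz": 0, "spin": 0},
    {"tx": 0, "ty": 0, "tz": 0, "spin": 0},
    {"tx": 0, "ty": 0, "tz": 0, "spin": 0}
  ],
  "gripper": 1
}}

```text
t: 7.0
ee_pos: [521.8, 6.6, 103.1]
orientation: [2.267, 2.174, 0.0]
ft_force: [1.2, 0.1, -0.3]
width: 46.1
grasp_force: 30.0
```

Request:
{"api": "apply_moves", "payload": {
  "targets": [
    {"tx": 0, "ty": 0, "tz": 0.015, "spin": 0},
    {"tx": 0, "ty": 0, "tz": 0.04, "spin": 0},
    {"tx": 0, "ty": 0, "tz": 0.065, "spin": 0},
    {"tx": 0, "ty": -0.01, "tz": 0.08, "spin": 0},
    {"tx": 0.01, "ty": -0.035, "tz": 0.08, "spin": 0},
    {"tx": 0.02, "ty": -0.07, "tz": 0.08, "spin": 0},
    {"tx": 0.025, "ty": -0.11, "tz": 0.08, "spin": 0},
    {"tx": 0.03, "ty": -0.15, "tz": 0.08, "spin": 0}
  ]
}}

```text
t: 7.8
ee_pos: [550.7, -144.3, 182.2]
orientation: [-2.265, -2.174, 0.002]
ft_force: [0.1, 0.1, -5.8]
width: 46.3
grasp_force: 30.0
```

Request:
{"api": "apply_moves", "payload": {
  "targets": [
    {"tx": 0.01, "ty": -0.04, "tz": 0, "spin": 0},
    {"tx": 0.015, "ty": -0.08, "tz": 0, "spin": 0},
    {"tx": 0.02, "ty": -0.115, "tz": 0, "spin": 0},
    {"tx": 0.023, "ty": -0.14, "tz": 0, "spin": 0},
    {"tx": 0.023, "ty": -0.155, "tz": 0, "spin": 0},
    {"tx": 0.023, "ty": -0.159, "tz": -0.01, "spin": 0},
    {"tx": 0.023, "ty": -0.159, "tz": -0.03, "spin": 0},
    {"tx": 0.023, "ty": -0.159, "tz": -0.05, "spin": 0}
  ]
}}

```text
t: 8.6
ee_pos: [573.9, -301.1, 131.7]
orientation: [-2.266, -2.174, 0.0]
ft_force: [-0.3, -0.9, -5.8]
width: 45.9
grasp_force: 30.0
```

```bash
python3 - <<'E'
from h import *
o=ctrl.get_obs(); print(o["t"],o["ee_pos"].round(1),o["orientation"].round(3),o["ft_force"].round(1),o["width"])
im=ctrl.get_image("side"); save(im,"s3.png")
im=ctrl.get_image("scene")
cv2.imwrite("pics/s3.png",np.hstack([cv2.resize(cv2.imread("pics/s3.png")[150:470,160:480],(400,400)),cv2.resize(im[100:340,80:320,::-1],(400,400))]))
for n in("side","scene"):
  if n=="side": ctrl.get_image(n)
  r=max(ctrl.outline_of("mat",n),key=lambda r:r["score"])
E
```

```text
8.6 [ 573.9 -301.1  131.7] [-2.266 -2.174  0.   ] [-0.3 -0.9 -5.8] 45.85821711871994
```

View pics/s3.png

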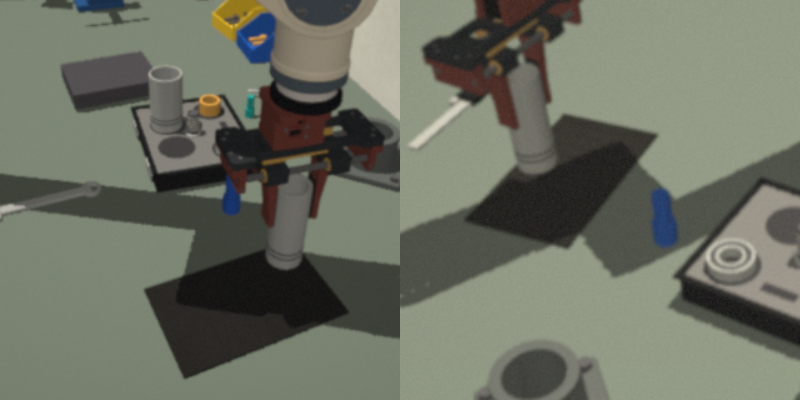

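The liner hangs upright in the gripper over the mat (left half (287,225), right half (535,120)). Lowering it.

Request:
{"api": "apply_moves", "payload": {
  "targets": [
    {"tx": 0, "ty": 0, "tz": -0.02, "spin": 0},
    {"tx": 0, "ty": 0, "tz": -0.04, "spin": 0},
    {"tx": 0, "ty": 0, "tz": -0.05, "spin": 0},
    {"tx": 0, "ty": 0, "tz": -0.055, "spin": 0},
    {"tx": 0, "ty": 0, "tz": -0.056, "spin": 0},
    {"tx": 0, "ty": 0, "tz": -0.057, "spin": 0},
    {"tx": 0, "ty": 0, "tz": -0.058, "spin": 0},
    {"tx": 0, "ty": 0, "tz": -0.058, "spin": 0}
  ]
}}

```text
t: 9.65
ee_pos: [574.9, -302.6, 75.6]
orientation: [2.267, 2.174, 0.0]
ft_force: [-0.1, -0.2, -5.7]
width: 46.0
grasp_force: 30.0
```

Request:
{"api": "apply_moves", "payload": {
  "targets": [
    {"tx": 0, "ty": 0, "tz": -0.0005, "spin": 0},
    {"tx": 0, "ty": 0, "tz": -0.001, "spin": 0},
    {"tx": 0, "ty": 0, "tz": -0.0015, "spin": 0},
    {"tx": 0, "ty": 0, "tz": -0.002, "spin": 0},
    {"tx": 0, "ty": 0, "tz": -0.002, "spin": 0},
    {"tx": 0, "ty": 0, "tz": -0.002, "spin": 0},
    {"tx": 0, "ty": 0, "tz": -0.002, "spin": 0},
    {"tx": 0, "ty": 0, "tz": -0.002, "spin": 0}
  ]
}}

```text
t: 10.45
ee_pos: [574.6, -302.4, 73.1]
orientation: [2.268, 2.174, -0.0]
ft_force: [0.4, 0.9, -5.7]
width: 46.3
grasp_force: 30.0
```

Request:
{"api": "apply_moves", "payload": {
  "targets": [
    {"tx": 0, "ty": 0, "tz": -0.0005, "spin": 0},
    {"tx": 0, "ty": 0, "tz": -0.001, "spin": 0},
    {"tx": 0, "ty": 0, "tz": -0.001, "spin": 0},
    {"tx": 0, "ty": 0, "tz": -0.0015, "spin": 0},
    {"tx": 0, "ty": 0, "tz": -0.0015, "spin": 0},
    {"tx": 0, "ty": 0, "tz": -0.0015, "spin": 0},
    {"tx": 0, "ty": 0, "tz": -0.0015, "spin": 0},
    {"tx": 0, "ty": 0, "tz": -0.0015, "spin": 0}
  ]
}}

```text
t: 11.25
ee_pos: [574.7, -302.5, 72.0]
orientation: [2.267, 2.174, 0.0]
ft_force: [-2.5, 1.1, 4.1]
width: 46.4
grasp_force: 30.0
```

Seated (the force reversed). Release, then up.

Request:
{"api": "apply_moves", "payload": {
  "targets": [
    {"tx": 0, "ty": 0, "tz": 0, "spin": 0},
    {"tx": 0, "ty": 0, "tz": 0, "spin": 0},
    {"tx": 0, "ty": 0, "tz": 0, "spin": 0},
    {"tx": 0, "ty": 0, "tz": 0, "spin": 0},
    {"tx": 0, "ty": 0, "tz": 0, "spin": 0},
    {"tx": 0, "ty": 0, "tz": 0, "spin": 0},
    {"tx": 0, "ty": 0, "tz": 0, "spin": 0},
    {"tx": 0, "ty": 0, "tz": 0, "spin": 0}
  ],
  "gripper": -1
}}

```text
t: 12.05
ee_pos: [574.6, -302.4, 71.6]
orientation: [-2.268, -2.174, -0.0]
ft_force: [0.1, 1.3, 0.3]
width: 87.9
grasp_force: 0.0
```

Request:
{"api": "apply_moves", "payload": {
  "targets": [
    {"tx": 0, "ty": 0, "tz": 0.02, "spin": 0},
    {"tx": 0, "ty": 0, "tz": 0.06, "spin": 0},
    {"tx": 0, "ty": 0, "tz": 0.105, "spin": 0},
    {"tx": 0, "ty": 0.02, "tz": 0.13, "spin": 0},
    {"tx": -0.01, "ty": 0.07, "tz": 0.13, "spin": 0},
    {"tx": -0.02, "ty": 0.12, "tz": 0.13, "spin": 0},
    {"tx": -0.03, "ty": 0.165, "tz": 0.13, "spin": 0},
    {"tx": -0.04, "ty": 0.21, "tz": 0.13, "spin": 0}
  ]
}}

```text
t: 12.85
ee_pos: [533.8, -90.7, 201.8]
orientation: [2.268, 2.174, 0.001]
ft_force: [1.1, 0.5, -0.1]
width: 87.8
grasp_force: 0.0
```

Request:
{"api": "apply_moves", "payload": {
  "targets": [
    {"tx": -0.005, "ty": 0.045, "tz": 0, "spin": 0},
    {"tx": -0.01, "ty": 0.09, "tz": 0, "spin": 0},
    {"tx": -0.011, "ty": 0.135, "tz": 0, "spin": 0},
    {"tx": -0.011, "ty": 0.165, "tz": 0, "spin": 0},
    {"tx": -0.011, "ty": 0.17, "tz": 0, "spin": 0},
    {"tx": -0.011, "ty": 0.17, "tz": 0, "spin": 0},
    {"tx": -0.011, "ty": 0.17, "tz": 0, "spin": 0},
    {"tx": -0.011, "ty": 0.17, "tz": 0, "spin": 0}
  ]
}}

```text
t: 13.65
ee_pos: [523.7, 76.3, 201.5]
orientation: [2.269, 2.172, -0.0]
ft_force: [-0.2, 0.3, -1.0]
width: 87.5
grasp_force: 0.0
```

```bash
python3 - <<'E'
from h import *
o=ctrl.get_obs(); print(o["t"],o["ee_pos"].round(1),o["orientation"].round(3),o["width"])
C=cam("wrist"); im=ctrl.get_image("wrist"); 
im2=ctrl.get_image("side")
print(proj(0,[[524,78,140],[561,40,77]],C).round(0))
save(np.hstack([cv2.resize(im,(440,330)),cv2.resize(im2[150:470,200:520],(330,330))]),"w4.png")
E
```

```text
13.65 [523.7  76.3 201.5] [ 2.269  2.172 -0.   ] 87.49579454953661
[[325. 250.]
 [374. 271.]]
```

View pics/w4.png

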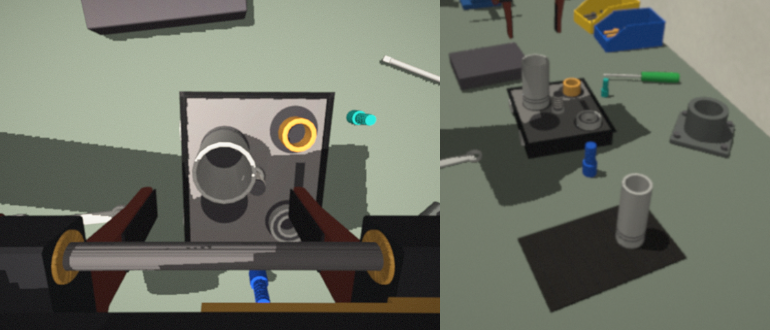

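Slim stands upright on the mat (633,215). The wide rim is at (326,252) full-scale, predicted (325,250). Descending on it.

Request:
{"api": "apply_moves", "payload": {
  "targets": [
    {"tx": 0.0005, "ty": 0.001, "tz": -0.03, "spin": 0},
    {"tx": 0.0005, "ty": 0.001, "tz": -0.06, "spin": 0},
    {"tx": 0.0005, "ty": 0.001, "tz": -0.09, "spin": 0},
    {"tx": 0.0005, "ty": 0.001, "tz": -0.105, "spin": 0},
    {"tx": 0.0005, "ty": 0.001, "tz": -0.105, "spin": 0},
    {"tx": 0.0005, "ty": 0.001, "tz": -0.105, "spin": 0},
    {"tx": 0.0005, "ty": 0.001, "tz": -0.105, "spin": 0},
    {"tx": 0.0005, "ty": 0.001, "tz": -0.105, "spin": 0}
  ]
}}

```text
t: 14.55
ee_pos: [525.0, 78.5, 97.8]
orientation: [2.267, 2.173, 0.003]
ft_force: [-0.1, -1.1, -0.1]
width: 87.7
grasp_force: 0.0
```

Request:
{"api": "apply_moves", "payload": {
  "targets": [
    {"tx": 0, "ty": 0, "tz": 0, "spin": 0},
    {"tx": 0, "ty": 0, "tz": 0, "spin": 0},
    {"tx": 0, "ty": 0, "tz": 0, "spin": 0},
    {"tx": 0, "ty": 0, "tz": 0, "spin": 0},
    {"tx": 0, "ty": 0, "tz": 0, "spin": 0},
    {"tx": 0, "ty": 0, "tz": 0, "spin": 0},
    {"tx": 0, "ty": 0, "tz": 0, "spin": 0},
    {"tx": 0, "ty": 0, "tz": 0, "spin": 0}
  ],
  "gripper": 1
}}

```text
t: 15.35
ee_pos: [524.4, 78.6, 96.8]
orientation: [2.267, 2.174, 0.001]
ft_force: [1.2, -0.5, 0.9]
width: 58.4
grasp_force: 30.0
```

Request:
{"api": "apply_moves", "payload": {
  "targets": [
    {"tx": 0, "ty": 0, "tz": 0.015, "spin": 0},
    {"tx": 0, "ty": 0, "tz": 0.04, "spin": 0},
    {"tx": 0, "ty": 0, "tz": 0.065, "spin": 0},
    {"tx": 0, "ty": -0.01, "tz": 0.08, "spin": 0},
    {"tx": -0.01, "ty": -0.035, "tz": 0.08, "spin": 0},
    {"tx": -0.02, "ty": -0.07, "tz": 0.08, "spin": 0},
    {"tx": -0.03, "ty": -0.11, "tz": 0.08, "spin": 0},
    {"tx": -0.04, "ty": -0.15, "tz": 0.08, "spin": 0}
  ]
}}

```text
t: 16.15
ee_pos: [482.4, -72.3, 175.8]
orientation: [-2.265, -2.174, 0.002]
ft_force: [0.5, 0.1, -4.1]
width: 58.7
grasp_force: 30.0
```

Request:
{"api": "apply_moves", "payload": {
  "targets": [
    {"tx": -0.006, "ty": -0.04, "tz": 0, "spin": 0},
    {"tx": -0.01, "ty": -0.08, "tz": 0, "spin": 0},
    {"tx": -0.014, "ty": -0.12, "tz": 0, "spin": 0},
    {"tx": -0.014, "ty": -0.16, "tz": 0, "spin": 0},
    {"tx": -0.014, "ty": -0.2, "tz": 0, "spin": 0},
    {"tx": -0.014, "ty": -0.225, "tz": 0, "spin": 0},
    {"tx": -0.014, "ty": -0.24, "tz": 0, "spin": 0},
    {"tx": -0.014, "ty": -0.242, "tz": 0, "spin": 0}
  ]
}}

```text
t: 16.95
ee_pos: [469.4, -314.2, 175.8]
orientation: [-2.268, -2.171, 0.0]
ft_force: [-0.1, 0.4, -4.0]
width: 58.4
grasp_force: 30.0
```

Request:
{"api": "apply_moves", "payload": {
  "targets": [
    {"tx": 0, "ty": 0, "tz": -0.015, "spin": 0},
    {"tx": 0, "ty": 0, "tz": -0.04, "spin": 0},
    {"tx": 0, "ty": 0, "tz": -0.07, "spin": 0},
    {"tx": 0, "ty": 0, "tz": -0.09, "spin": 0},
    {"tx": 0, "ty": 0, "tz": -0.1, "spin": 0},
    {"tx": 0, "ty": 0, "tz": -0.105, "spin": 0},
    {"tx": 0, "ty": 0, "tz": -0.108, "spin": 0},
    {"tx": 0, "ty": 0, "tz": -0.108, "spin": 0}
  ]
}}

```text
t: 17.75
ee_pos: [470.5, -313.3, 69.0]
orientation: [2.267, 2.174, 0.0]
ft_force: [-0.2, 1.0, -4.7]
width: 58.7
grasp_force: 30.0
```

Request:
{"api": "apply_moves", "payload": {
  "targets": [
    {"tx": 0, "ty": 0, "tz": -0.0005, "spin": 0},
    {"tx": 0, "ty": 0, "tz": -0.001, "spin": 0},
    {"tx": 0, "ty": 0, "tz": -0.0015, "spin": 0},
    {"tx": 0, "ty": 0, "tz": -0.002, "spin": 0},
    {"tx": 0, "ty": 0, "tz": -0.0025, "spin": 0},
    {"tx": 0, "ty": 0, "tz": -0.003, "spin": 0},
    {"tx": 0, "ty": 0, "tz": -0.003, "spin": 0},
    {"tx": 0, "ty": 0, "tz": -0.003, "spin": 0}
  ]
}}

```text
t: 18.55
ee_pos: [470.1, -313.5, 65.7]
orientation: [2.267, 2.174, -0.0]
ft_force: [-0.4, 0.6, -1.1]
width: 58.3
grasp_force: 30.0
```

Request:
{"api": "apply_moves", "payload": {
  "targets": [
    {"tx": 0, "ty": 0, "tz": 0, "spin": 0},
    {"tx": 0, "ty": 0, "tz": 0, "spin": 0},
    {"tx": 0, "ty": 0, "tz": 0, "spin": 0},
    {"tx": 0, "ty": 0, "tz": 0, "spin": 0},
    {"tx": 0, "ty": 0, "tz": 0, "spin": 0},
    {"tx": 0, "ty": 0, "tz": 0, "spin": 0},
    {"tx": 0, "ty": 0, "tz": 0, "spin": 0},
    {"tx": 0, "ty": 0, "tz": 0, "spin": 0}
  ],
  "gripper": -1
}}

```text
t: 19.35
ee_pos: [470.1, -313.4, 65.6]
orientation: [2.268, 2.174, -0.0]
ft_force: [-0.2, -0.7, -0.6]
width: 87.8
grasp_force: 0.0
```

Request:
{"api": "apply_moves", "payload": {
  "targets": [
    {"tx": 0, "ty": 0, "tz": 0.02, "spin": 0},
    {"tx": 0, "ty": 0, "tz": 0.06, "spin": 0},
    {"tx": 0, "ty": 0, "tz": 0.105, "spin": 0},
    {"tx": 0, "ty": 0.02, "tz": 0.13, "spin": 0},
    {"tx": 0.01, "ty": 0.065, "tz": 0.13, "spin": 0},
    {"tx": 0.02, "ty": 0.11, "tz": 0.13, "spin": 0},
    {"tx": 0.03, "ty": 0.155, "tz": 0.13, "spin": 0},
    {"tx": 0.04, "ty": 0.2, "tz": 0.13, "spin": 0}
  ]
}}

```text
t: 20.15
ee_pos: [510.2, -111.8, 195.9]
orientation: [2.268, 2.173, 0.0]
ft_force: [1.5, -0.5, -0.8]
width: 88.1
grasp_force: 0.0
```

Request:
{"api": "apply_moves", "payload": {
  "targets": [
    {"tx": 0.01, "ty": 0.04, "tz": 0, "spin": 0},
    {"tx": 0.02, "ty": 0.08, "tz": 0, "spin": 0},
    {"tx": 0.03, "ty": 0.11, "tz": 0, "spin": 0},
    {"tx": 0.04, "ty": 0.14, "tz": 0, "spin": 0},
    {"tx": 0.05, "ty": 0.152, "tz": 0, "spin": 0},
    {"tx": 0.051, "ty": 0.152, "tz": 0, "spin": 0},
    {"tx": 0.051, "ty": 0.152, "tz": 0, "spin": 0},
    {"tx": 0.051, "ty": 0.152, "tz": 0, "spin": 0}
  ]
}}

```text
t: 20.95
ee_pos: [560.6, 37.4, 195.4]
orientation: [-2.269, -2.173, 0.001]
ft_force: [-0.0, 0.0, 0.6]
width: 87.9
grasp_force: 0.0
```

```bash
python3 - <<'E'
from h import *
o=ctrl.get_obs(); print(o["t"],o["ee_pos"].round(1),o["orientation"].round(3),o["width"])
C=cam("wrist"); im=ctrl.get_image("wrist"); 
im2=ctrl.get_image("side")
print(proj(0,[[561,40,77],[561,40,35]],C).round(0))
save(np.hstack([cv2.resize(im[140:380,160:480],(480,360),interpolation=2),cv2.resize(im2[150:470,200:520],(320,360))]),"w5.png")
E
```

```text
20.95 [560.6  37.4 195.4] [-2.269e+00 -2.173e+00  1.000e-03] 87.91853664765225
[[325. 227.]
 [325. 215.]]
```

View pics/w5.png

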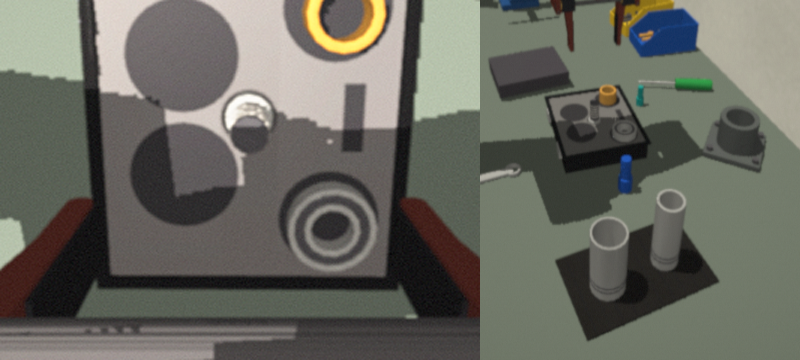

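Both liners stand upright on the mat (right half (608,258),(668,230)). The gauge handle top is at full-frame (327,228), predicted (325,227). The gauge's colours fit: steel plug, dark handle, in the foam cutout. Descending on it.

Request:
{"api": "apply_moves", "payload": {
  "targets": [
    {"tx": 0.001, "ty": 0.002, "tz": -0.04, "spin": 0},
    {"tx": 0.001, "ty": 0.002, "tz": -0.08, "spin": 0},
    {"tx": 0.001, "ty": 0.002, "tz": -0.11, "spin": 0},
    {"tx": 0.001, "ty": 0.002, "tz": -0.13, "spin": 0},
    {"tx": 0.001, "ty": 0.002, "tz": -0.145, "spin": 0},
    {"tx": 0.001, "ty": 0.002, "tz": -0.152, "spin": 0},
    {"tx": 0.001, "ty": 0.002, "tz": -0.152, "spin": 0},
    {"tx": 0.001, "ty": 0.002, "tz": -0.152, "spin": 0}
  ]
}}

```text
t: 21.85
ee_pos: [562.8, 40.5, 44.4]
orientation: [2.267, 2.173, 0.002]
ft_force: [-0.4, -0.1, -0.6]
width: 87.8
grasp_force: 0.0
```

Request:
{"api": "apply_moves", "payload": {
  "targets": [
    {"tx": 0, "ty": 0, "tz": 0, "spin": 0},
    {"tx": 0, "ty": 0, "tz": 0, "spin": 0},
    {"tx": 0, "ty": 0, "tz": 0, "spin": 0},
    {"tx": 0, "ty": 0, "tz": 0, "spin": 0},
    {"tx": 0, "ty": 0, "tz": 0, "spin": 0},
    {"tx": 0, "ty": 0, "tz": 0, "spin": 0},
    {"tx": 0, "ty": 0, "tz": 0, "spin": 0},
    {"tx": 0, "ty": 0, "tz": 0, "spin": 0}
  ],
  "gripper": 1
}}

```text
t: 22.65
ee_pos: [562.1, 40.6, 43.5]
orientation: [-2.267, -2.174, 0.0]
ft_force: [0.0, 0.6, 0.4]
width: 27.7
grasp_force: 0.0
```

Still closing (27.7 mm, no force). Waiting.

Request:
{"api": "apply_moves", "payload": {
  "targets": [
    {"tx": 0, "ty": 0, "tz": 0, "spin": 0},
    {"tx": 0, "ty": 0, "tz": 0, "spin": 0},
    {"tx": 0, "ty": 0, "tz": 0, "spin": 0},
    {"tx": 0, "ty": 0, "tz": 0, "spin": 0},
    {"tx": 0, "ty": 0, "tz": 0, "spin": 0},
    {"tx": 0, "ty": 0, "tz": 0, "spin": 0},
    {"tx": 0, "ty": 0, "tz": 0, "spin": 0},
    {"tx": 0, "ty": 0, "tz": 0, "spin": 0}
  ]
}}

```text
t: 23.45
ee_pos: [562.2, 40.6, 43.6]
orientation: [2.268, 2.174, 0.0]
ft_force: [0.4, -0.5, -1.6]
width: 19.7
grasp_force: 30.0
```

Gripped at 19.7 mm, which is the handle. Pull with small wiggles.

Request:
{"api": "apply_moves", "payload": {
  "targets": [
    {"tx": 0, "ty": 0.001, "tz": 0.001, "spin": 0},
    {"tx": 0, "ty": -0.001, "tz": 0.002, "spin": 0},
    {"tx": 0, "ty": 0.001, "tz": 0.003, "spin": 0},
    {"tx": 0, "ty": -0.001, "tz": 0.004, "spin": 0},
    {"tx": 0.001, "ty": 0, "tz": 0.005, "spin": 0},
    {"tx": -0.001, "ty": 0, "tz": 0.006, "spin": 0},
    {"tx": 0, "ty": 0.001, "tz": 0.007, "spin": 0},
    {"tx": 0, "ty": 0, "tz": 0.008, "spin": 0}
  ]
}}

```text
t: 24.25
ee_pos: [561.9, 40.7, 51.6]
orientation: [-2.267, -2.174, 0.0]
ft_force: [0.4, 1.2, -9.6]
width: 19.2
grasp_force: 30.0
```

Request:
{"api": "apply_moves", "payload": {
  "targets": [
    {"tx": 0, "ty": 0.001, "tz": 0.0015, "spin": 0},
    {"tx": 0, "ty": -0.001, "tz": 0.003, "spin": 0},
    {"tx": 0, "ty": 0.001, "tz": 0.0045, "spin": 0},
    {"tx": 0, "ty": -0.001, "tz": 0.006, "spin": 0},
    {"tx": 0.001, "ty": 0, "tz": 0.0075, "spin": 0},
    {"tx": -0.001, "ty": 0, "tz": 0.009, "spin": 0},
    {"tx": 0, "ty": 0.001, "tz": 0.0105, "spin": 0},
    {"tx": 0, "ty": 0, "tz": 0.012, "spin": 0}
  ]
}}

```text
t: 25.05
ee_pos: [562.9, 40.7, 64.3]
orientation: [2.267, 2.174, 0.002]
ft_force: [0.1, -1.6, -2.0]
width: 19.6
grasp_force: 30.0
```

Request:
{"api": "apply_moves", "payload": {
  "targets": [
    {"tx": 0, "ty": 0.001, "tz": 0.0015, "spin": 0},
    {"tx": 0, "ty": -0.001, "tz": 0.003, "spin": 0},
    {"tx": 0, "ty": 0.001, "tz": 0.0045, "spin": 0},
    {"tx": 0, "ty": 0, "tz": 0.006, "spin": 0},
    {"tx": 0, "ty": 0, "tz": 0.0075, "spin": 0},
    {"tx": 0, "ty": 0, "tz": 0.01, "spin": 0},
    {"tx": 0, "ty": 0, "tz": 0.015, "spin": 0},
    {"tx": 0, "ty": 0, "tz": 0.02, "spin": 0}
  ]
}}

```text
t: 25.85
ee_pos: [562.1, 40.6, 84.0]
orientation: [-2.268, -2.174, 0.0]
ft_force: [0.4, -0.8, -2.6]
width: 19.9
grasp_force: 30.0
```

Request:
{"api": "apply_moves", "payload": {
  "targets": [
    {"tx": 0, "ty": 0, "tz": 0.015, "spin": 0},
    {"tx": 0, "ty": 0, "tz": 0.035, "spin": 0},
    {"tx": 0, "ty": 0, "tz": 0.05, "spin": 0},
    {"tx": 0, "ty": 0, "tz": 0.06, "spin": 0},
    {"tx": 0, "ty": 0, "tz": 0.06, "spin": 0},
    {"tx": 0, "ty": 0, "tz": 0.06, "spin": 0},
    {"tx": 0, "ty": 0, "tz": 0.06, "spin": 0},
    {"tx": 0, "ty": 0, "tz": 0.06, "spin": 0}
  ]
}}

```text
t: 26.65
ee_pos: [561.5, 40.6, 142.7]
orientation: [-2.267, -2.174, 0.002]
ft_force: [0.9, 0.2, -2.4]
width: 19.1
grasp_force: 30.0
```

```bash
python3 - <<'E'
from h import *
o=ctrl.get_obs(); print(o["t"],o["ee_pos"].round(1),o["ft_force"].round(1),o["width"])
im=ctrl.get_image("scene"); save(im,"sc6.png")
im2=ctrl.get_image("side"); save(im2,"sd6.png")
e=o["ee_pos"]; print(proj("scene",[e]),proj("side",[e]))
save(np.hstack([cv2.resize(im[160:340,380:560],(390,390),interpolation=2),cv2.resize(im2[150:310,250:410],(390,390),interpolation=2)]),"p6.png")
# plate corners on enlarged
g=cv2.cvtColor(cv2.imread("pics/scene0.png"),6)
q=[[455,223],[527,238],[519,296],[436,279]]
P=ray("scene",q,40); print(P.round(0)[:,:2].tolist(),P.mean(0).round(1))
E
```

```text
26.65 [561.5  40.6 142.7] [ 0.9  0.2 -2.4] 19.123335504529116
[[325.87951051 206.00266429]] [[313.60087099 211.59212231]]
[[388.0, 227.0], [373.0, 358.0], [525.0, 371.0], [544.0, 236.0]] [457.5 298.2  40. ]
```

View pics/p6.png

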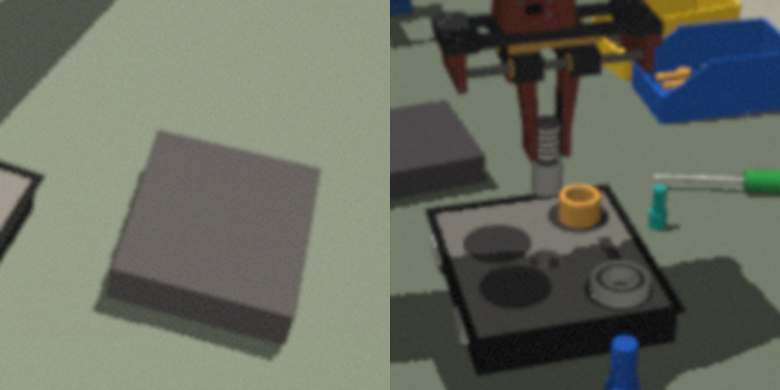

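The gauge hangs free, plug down, at crop (548,165). The plate top's corners in the left crop are (157,130),(320,168),(296,316),(112,268). I'll go high over the plate for a wrist look.

```bash
python3 - <<'E'
from h import *
q=np.array([[157,130],[320,168],[296,316],[112,268]])/2.16667+[380,160]
P=ray("scene",q,40)[:,:2]; print(P.round(0).tolist(),P.mean(0).round(1),[np.linalg.norm(P[i]-P[i-1]).round(0) for i in range(4)])
E
```

```text
[[381.0, 221.0], [372.0, 359.0], [548.0, 372.0], [558.0, 233.0]] [464.6 296. ] [np.float64(177.0), np.float64(139.0), np.float64(177.0), np.float64(139.0)]
```

Request:
{"api": "apply_moves", "payload": {
  "targets": [
    {"tx": -0.01, "ty": 0.02, "tz": 0.03, "spin": 0},
    {"tx": -0.02, "ty": 0.05, "tz": 0.06, "spin": 0},
    {"tx": -0.03, "ty": 0.085, "tz": 0.09, "spin": 0},
    {"tx": -0.045, "ty": 0.12, "tz": 0.115, "spin": 0},
    {"tx": -0.06, "ty": 0.155, "tz": 0.14, "spin": 0},
    {"tx": -0.075, "ty": 0.19, "tz": 0.16, "spin": 0},
    {"tx": -0.085, "ty": 0.22, "tz": 0.175, "spin": 0},
    {"tx": -0.09, "ty": 0.24, "tz": 0.18, "spin": 0}
  ]
}}

```text
t: 27.55
ee_pos: [471.6, 282.8, 325.3]
orientation: [2.266, 2.176, 0.004]
ft_force: [1.1, 0.6, -2.3]
width: 19.3
grasp_force: 30.0
```

```bash
python3 - <<'E'
from h import *
o=ctrl.get_obs(); print(o["t"],o["ee_pos"].round(1),o["ft_force"].round(1),o["width"])
C=cam("wrist"); im=ctrl.get_image("wrist"); save(im,"w7.png"); import pickle; pickle.dump(C,open("c7.pkl","wb"))
E
```

```text
27.55 [471.6 282.8 325.3] [ 1.1  0.6 -2.3] 19.332710329983584
```

View pics/w7.png

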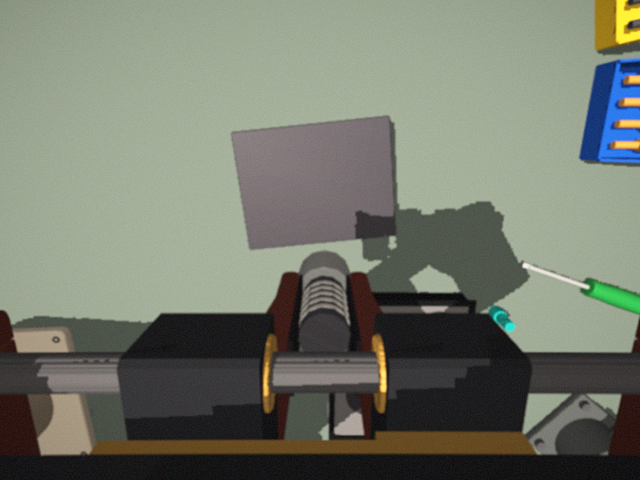

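The plate top is fully visible, corners (232,132),(390,116),(396,236),(250,249). The gauge hangs plug down at (323,290).

```bash
python3 - <<'E'
from h import *
import pickle; C=pickle.load(open("c7.pkl","rb"))
P=ray(0,[[232,132],[389.5,116],[395.5,236],[250,249]],40,C)[:,:2]
print(P.round(0).tolist(),P.mean(0).round(1),[np.linalg.norm(P[i]-P[i-1]).round(0) for i in range(4)])
# hanging gauge underside check: front edge of plug
e=ctrl.get_obs()["ee_pos"]
print(proj(0,[e+[0,14,-34.6],e+[0,0,-34.6],e+[-14,0,-34.6],e+[14,0,-34.6]],C).round(0))
E
```

```text
[[371.0, 360.0], [548.0, 370.0], [556.0, 231.0], [379.0, 222.0]] [463.6 295.5] [np.float64(138.0), np.float64(178.0), np.float64(139.0), np.float64(178.0)]
[[323. 240.]
 [325. 265.]
 [299. 266.]
 [350. 264.]]
```

Plate centre (464,296) from both views, edges 138×178. Descend to just above it and check the gauge's tilt.

Request:
{"api": "apply_moves", "payload": {
  "targets": [
    {"tx": -0.003, "ty": 0.005, "tz": -0.03, "spin": 0},
    {"tx": -0.006, "ty": 0.01, "tz": -0.07, "spin": 0},
    {"tx": -0.0075, "ty": 0.013, "tz": -0.11, "spin": 0},
    {"tx": -0.0075, "ty": 0.013, "tz": -0.15, "spin": 0},
    {"tx": -0.0075, "ty": 0.013, "tz": -0.19, "spin": 0},
    {"tx": -0.0075, "ty": 0.013, "tz": -0.22, "spin": 0},
    {"tx": -0.0075, "ty": 0.013, "tz": -0.235, "spin": 0},
    {"tx": -0.0075, "ty": 0.013, "tz": -0.24, "spin": 0}
  ]
}}

```text
t: 28.4
ee_pos: [463.3, 292.5, 81.2]
orientation: [-2.267, -2.173, 0.007]
ft_force: [-0.6, 0.0, -2.7]
width: 19.5
grasp_force: 30.0
```

```bash
python3 - <<'E'
from h import *
o=ctrl.get_obs(); e=o["ee_pos"]; print(o["t"],e.round(1),o["ft_force"].round(1),o["width"])
out=[]
for n in("scene","side"):
    im=ctrl.get_image(n); u,v=proj(n,[e-[0,0,20]])[0].astype(int); 
    print(n,proj(n,[e+[0,0,-34.6],e+[0,0,18.7]]).round(1).tolist(),(u,v))
    out.append(cv2.resize(im[v-33:v+33,u-33:u+33],(396,396),interpolation=2))
save(np.hstack(out),"p8.png")
E
```

```text
28.4 [463.3 292.5  81.2] [-0.6  0.  -2.7] 19.536873306625264
scene [[481.0, 255.8], [486.9, 232.6]] (np.int64(482), np.int64(249))
side [[247.4, 204.4], [245.9, 185.7]] (np.int64(247), np.int64(199))
```

View pics/p8.png

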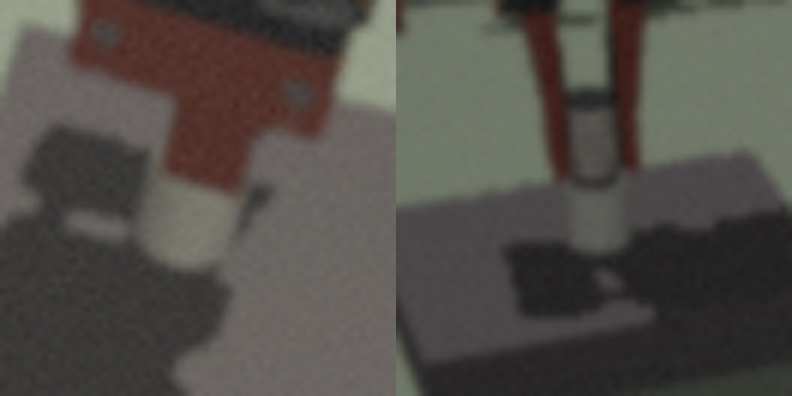

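Scene half: the plug at (188,220) leans about 7° relative to the finger, its foot toward -y. In the side half it's straight at (598,215). A gentle press on the plate should square it up; I'll shift slightly +y, lower and watch the force.

Request:
{"api": "apply_moves", "payload": {
  "targets": [
    {"tx": 0, "ty": 0.002, "tz": 0, "spin": 0},
    {"tx": 0, "ty": 0.003, "tz": -0.001, "spin": 0},
    {"tx": 0, "ty": 0.004, "tz": -0.002, "spin": 0},
    {"tx": 0, "ty": 0.004, "tz": -0.003, "spin": 0},
    {"tx": 0, "ty": 0.004, "tz": -0.004, "spin": 0},
    {"tx": 0, "ty": 0.004, "tz": -0.005, "spin": 0},
    {"tx": 0, "ty": 0.004, "tz": -0.006, "spin": 0},
    {"tx": 0, "ty": 0.004, "tz": -0.006, "spin": 0}
  ]
}}

```text
t: 29.3
ee_pos: [464.5, 297.5, 77.4]
orientation: [-2.268, -2.174, 0.001]
ft_force: [0.3, -0.6, -2.3]
width: 19.4
grasp_force: 30.0
```

Request:
{"api": "apply_moves", "payload": {
  "targets": [
    {"tx": 0, "ty": 0, "tz": -0.0005, "spin": 0},
    {"tx": 0, "ty": 0, "tz": -0.001, "spin": 0},
    {"tx": 0, "ty": 0, "tz": -0.0015, "spin": 0},
    {"tx": 0, "ty": 0, "tz": -0.002, "spin": 0},
    {"tx": 0, "ty": 0, "tz": -0.002, "spin": 0},
    {"tx": 0, "ty": 0, "tz": -0.002, "spin": 0},
    {"tx": 0, "ty": 0, "tz": -0.002, "spin": 0},
    {"tx": 0, "ty": 0, "tz": -0.002, "spin": 0}
  ]
}}

```text
t: 30.1
ee_pos: [464.6, 297.6, 75.6]
orientation: [2.268, 2.174, 0.0]
ft_force: [-0.2, -0.1, -2.3]
width: 19.2
grasp_force: 30.0
```

Request:
{"api": "apply_moves", "payload": {
  "targets": [
    {"tx": 0, "ty": 0, "tz": -0.0005, "spin": 0},
    {"tx": 0, "ty": 0, "tz": -0.001, "spin": 0},
    {"tx": 0, "ty": 0, "tz": -0.0015, "spin": 0},
    {"tx": 0, "ty": 0, "tz": -0.002, "spin": 0},
    {"tx": 0, "ty": 0, "tz": -0.002, "spin": 0},
    {"tx": 0, "ty": 0, "tz": -0.002, "spin": 0},
    {"tx": 0, "ty": 0, "tz": -0.002, "spin": 0},
    {"tx": 0, "ty": 0, "tz": -0.002, "spin": 0}
  ]
}}

```text
t: 30.9
ee_pos: [464.7, 297.7, 74.5]
orientation: [2.268, 2.174, 0.001]
ft_force: [-2.3, -1.2, 8.2]
width: 19.4
grasp_force: 30.0
```

Request:
{"api": "apply_moves", "payload": {
  "targets": [
    {"tx": 0, "ty": 0, "tz": -0.0005, "spin": 0},
    {"tx": 0, "ty": 0, "tz": -0.001, "spin": 0},
    {"tx": 0, "ty": 0, "tz": -0.001, "spin": 0},
    {"tx": 0, "ty": 0, "tz": -0.001, "spin": 0},
    {"tx": 0, "ty": 0, "tz": -0.001, "spin": 0},
    {"tx": 0, "ty": 0, "tz": -0.001, "spin": 0},
    {"tx": 0, "ty": 0, "tz": -0.001, "spin": 0},
    {"tx": 0, "ty": 0, "tz": -0.001, "spin": 0}
  ]
}}

```text
t: 31.7
ee_pos: [464.8, 297.7, 74.5]
orientation: [2.268, 2.174, 0.001]
ft_force: [-4.9, -3.1, 17.7]
width: 19.9
grasp_force: 30.0
```

Firm seat. Back off 1 mm to relieve the load, then open slowly.

Request:
{"api": "apply_moves", "payload": {
  "targets": [
    {"tx": 0, "ty": 0, "tz": 0.0005, "spin": 0},
    {"tx": 0, "ty": 0, "tz": 0.001, "spin": 0},
    {"tx": 0, "ty": 0, "tz": 0.0015, "spin": 0},
    {"tx": 0, "ty": 0, "tz": 0.0015, "spin": 0},
    {"tx": 0, "ty": 0, "tz": 0.0015, "spin": 0},
    {"tx": 0, "ty": 0, "tz": 0.0015, "spin": 0},
    {"tx": 0, "ty": 0, "tz": 0.0015, "spin": 0},
    {"tx": 0, "ty": 0, "tz": 0.0015, "spin": 0}
  ]
}}

```text
t: 32.5
ee_pos: [464.7, 297.6, 74.5]
orientation: [2.268, 2.174, 0.0]
ft_force: [-2.5, -1.1, 7.3]
width: 19.5
grasp_force: 30.0
```

```bash
python3 - <<'E'
from h import *
o=ctrl.get_obs(); e=o["ee_pos"]; print(o["t"],e.round(1),o["ft_force"].round(1))
im=ctrl.get_image("scene"); a=im[219:285,449:515]
# edges of bright plug per row in scene
for v in range(250,266):
    r=im[v,460:505].astype(int).sum(1); print(v,460+np.nonzero((r>1.0*np.median(im[270:280,490:500].sum(2))+25))[0])
E
```

```text
32.5 [464.7 297.6  74.5] [-2.5 -1.1  7.3]
250 []
251 []
252 [481 482 483 484]
253 [481 482 483 484 485 486]
254 [481 482 483 484 485 486 487 488]
255 [480 481 482 483 484 485 486 487 488]
256 [479 480 481 482 483 484 485 486 487 488]
257 [480 481 482 483 484 485 486 487 488]
258 [479 480 481 482 483 484 485 486 487 488]
259 [480 481 482 483 484 485 486 487]
260 [479 480 481 482 483 484 485 486]
261 [479 480 481 482 483 484 485 486 487]
262 [480 481 482 483 484 485]
263 [482 483]
264 []
265 []
```

Request:
{"api": "apply_moves", "payload": {
  "targets": [
    {"tx": 0, "ty": 0, "tz": 0.0005, "spin": 0},
    {"tx": 0, "ty": 0, "tz": 0.0005, "spin": 0},
    {"tx": 0, "ty": 0, "tz": 0.0005, "spin": 0},
    {"tx": 0, "ty": 0, "tz": 0.0005, "spin": 0},
    {"tx": 0, "ty": 0, "tz": 0.0005, "spin": 0},
    {"tx": 0, "ty": 0, "tz": 0.0005, "spin": 0},
    {"tx": 0, "ty": 0, "tz": 0.0005, "spin": 0},
    {"tx": 0, "ty": 0, "tz": 0.0005, "spin": 0}
  ],
  "gripper": -1
}}

```text
t: 33.35
ee_pos: [464.6, 297.6, 74.6]
orientation: [-2.268, -2.174, 0.0]
ft_force: [0.3, 0.3, 0.2]
width: 80.1
grasp_force: 0.0
```

Request:
{"api": "apply_moves", "payload": {
  "targets": [
    {"tx": 0, "ty": 0, "tz": 0, "spin": 0},
    {"tx": 0, "ty": 0, "tz": 0.02, "spin": 0},
    {"tx": 0, "ty": 0, "tz": 0.05, "spin": 0},
    {"tx": 0, "ty": 0, "tz": 0.09, "spin": 0},
    {"tx": 0, "ty": 0, "tz": 0.13, "spin": 0},
    {"tx": 0, "ty": 0, "tz": 0.16, "spin": 0},
    {"tx": 0, "ty": 0, "tz": 0.17, "spin": 0},
    {"tx": 0, "ty": 0, "tz": 0.17, "spin": 0}
  ]
}}

```text
t: 34.15
ee_pos: [465.2, 297.9, 245.7]
orientation: [2.267, 2.174, 0.004]
ft_force: [0.1, 0.2, -0.1]
width: 87.6
grasp_force: 0.0
```

```bash
python3 - <<'E'
from h import *
o=ctrl.get_obs(); e=o["ee_pos"]; print(o["t"],e.round(1),o["ft_force"].round(1),o["width"])
C=cam("wrist"); w=ctrl.get_image("wrist")
print("predict top/base wrist",proj(0,[[464,296,108],[464,296,40]],C).round(0).tolist())
for r in ctrl.pinpoint("gauge","wrist"): print("w",r["uv"],ray(0,r["uv"],40,C).round(1),r["score"])
a=ctrl.get_image("side"); 
for r in ctrl.pinpoint("gauge","side"): print("side",r["uv"],ray("side",r["uv"],40).round(1),r["score"])
b=ctrl.get_image("scene")
for r in ctrl.pinpoint("gauge","scene"): print("scene",r["uv"],ray("scene",r["uv"],40).round(1),r["score"])
save(np.hstack([cv2.resize(w[60:380,200:460],(260,320)),cv2.resize(a[150:250,200:300],(260,320)),cv2.resize(b[190:310,430:530],(260,320))]),"p9.png")
E
```

```text
34.15 [465.2 297.9 245.7] [ 0.1  0.2 -0.1] 87.55019156172148
predict top/base wrist [[323.0, 227.0], [323.0, 211.0]]
side [345.0, 319.9] [[ 549.4 -184.3   40. ]] 0.72
side [247.2, 205.9] [[463.  296.6  40. ]] 0.58
side [360.2, 240.7] [[679.1  53.4  40. ]] 0.5
scene [239.3, 243.3] [[ 606.1 -108.7   40. ]] 0.96
scene [327.4, 334.8] [[728.1 119.7  40. ]] 0.79
scene [479.3, 255.5] [[456.5 289.2  40. ]] 0.68
```

View pics/p9.png

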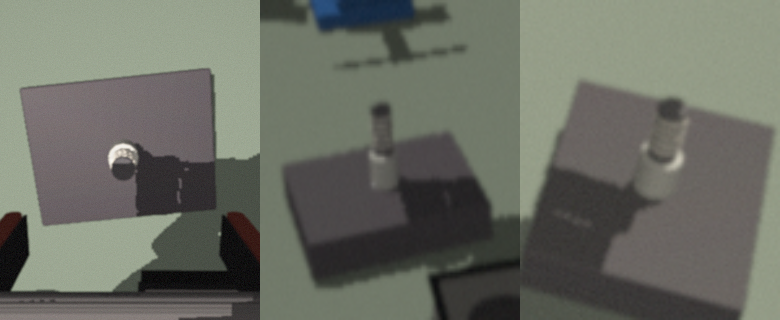

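The gauge stands upright mid-plate: wrist top at (323,228), predicted (323,227); upright in the side and scene halves too. Now the wide liner.

Request:
{"api": "apply_moves", "payload": {
  "targets": [
    {"tx": 0, "ty": -0.03, "tz": 0, "spin": 0},
    {"tx": 0, "ty": -0.075, "tz": 0, "spin": 0},
    {"tx": 0, "ty": -0.12, "tz": 0, "spin": 0},
    {"tx": 0, "ty": -0.165, "tz": 0, "spin": 0},
    {"tx": 0, "ty": -0.21, "tz": 0, "spin": 0},
    {"tx": 0, "ty": -0.255, "tz": 0, "spin": 0},
    {"tx": 0, "ty": -0.3, "tz": 0, "spin": 0},
    {"tx": 0, "ty": -0.345, "tz": 0, "spin": 0}
  ]
}}

```text
t: 35.25
ee_pos: [464.0, -49.1, 243.9]
orientation: [-2.267, -2.174, 0.001]
ft_force: [1.0, 0.1, 0.5]
width: 87.8
grasp_force: 0.0
```

Request:
{"api": "apply_moves", "payload": {
  "targets": [
    {"tx": 0.005, "ty": -0.045, "tz": 0, "spin": 0},
    {"tx": 0.005, "ty": -0.09, "tz": 0, "spin": 0},
    {"tx": 0.005, "ty": -0.135, "tz": -0.01, "spin": 0},
    {"tx": 0.005, "ty": -0.18, "tz": -0.03, "spin": 0},
    {"tx": 0.005, "ty": -0.22, "tz": -0.05, "spin": 0},
    {"tx": 0.005, "ty": -0.25, "tz": -0.06, "spin": 0},
    {"tx": 0.005, "ty": -0.266, "tz": -0.06, "spin": 0},
    {"tx": 0.005, "ty": -0.266, "tz": -0.06, "spin": 0}
  ]
}}

```text
t: 36.05
ee_pos: [469.4, -314.7, 184.0]
orientation: [-2.269, -2.171, 0.0]
ft_force: [0.3, -0.1, -0.3]
width: 87.7
grasp_force: 0.0
```

Request:
{"api": "apply_moves", "payload": {
  "targets": [
    {"tx": 0, "ty": 0, "tz": 0, "spin": 0},
    {"tx": 0, "ty": 0, "tz": 0, "spin": 0},
    {"tx": 0, "ty": 0, "tz": 0, "spin": 0},
    {"tx": 0, "ty": 0, "tz": 0, "spin": 0},
    {"tx": 0, "ty": 0, "tz": 0, "spin": 0},
    {"tx": 0, "ty": 0, "tz": 0, "spin": 0},
    {"tx": 0, "ty": 0, "tz": 0, "spin": 0},
    {"tx": 0, "ty": 0, "tz": 0, "spin": 0}
  ]
}}

```text
t: 36.85
ee_pos: [469.6, -313.4, 184.6]
orientation: [-2.268, -2.174, 0.0]
ft_force: [-0.2, 0.1, 0.7]
width: 87.8
grasp_force: 0.0
```

Request:
{"api": "apply_moves", "payload": {
  "targets": [
    {"tx": 0, "ty": 0, "tz": -0.03, "spin": 0},
    {"tx": 0, "ty": 0, "tz": -0.06, "spin": 0},
    {"tx": 0, "ty": 0, "tz": -0.09, "spin": 0},
    {"tx": 0, "ty": 0, "tz": -0.11, "spin": 0},
    {"tx": 0, "ty": 0, "tz": -0.118, "spin": 0},
    {"tx": 0, "ty": 0, "tz": -0.118, "spin": 0},
    {"tx": 0, "ty": 0, "tz": -0.118, "spin": 0},
    {"tx": 0, "ty": 0, "tz": -0.118, "spin": 0}
  ]
}}

```text
t: 37.65
ee_pos: [470.4, -314.0, 67.8]
orientation: [2.266, 2.173, 0.001]
ft_force: [-0.1, 0.6, -0.1]
width: 87.8
grasp_force: 0.0
```

Request:
{"api": "apply_moves", "payload": {
  "targets": [
    {"tx": 0, "ty": 0, "tz": 0, "spin": 0},
    {"tx": 0, "ty": 0, "tz": 0, "spin": 0},
    {"tx": 0, "ty": 0, "tz": 0, "spin": 0},
    {"tx": 0, "ty": 0, "tz": 0, "spin": 0},
    {"tx": 0, "ty": 0, "tz": 0, "spin": 0},
    {"tx": 0, "ty": 0, "tz": 0, "spin": 0},
    {"tx": 0, "ty": 0, "tz": 0, "spin": 0},
    {"tx": 0, "ty": 0, "tz": 0, "spin": 0}
  ],
  "gripper": 1
}}

```text
t: 38.45
ee_pos: [469.9, -313.6, 66.8]
orientation: [2.267, 2.174, 0.0]
ft_force: [0.8, 0.4, 2.4]
width: 58.5
grasp_force: 30.0
```

Request:
{"api": "apply_moves", "payload": {
  "targets": [
    {"tx": 0, "ty": 0, "tz": 0.015, "spin": 0},
    {"tx": 0, "ty": 0, "tz": 0.04, "spin": 0},
    {"tx": 0, "ty": 0, "tz": 0.07, "spin": 0},
    {"tx": 0, "ty": 0.01, "tz": 0.095, "spin": 0},
    {"tx": 0, "ty": 0.035, "tz": 0.11, "spin": 0},
    {"tx": 0, "ty": 0.07, "tz": 0.11, "spin": 0},
    {"tx": 0, "ty": 0.11, "tz": 0.11, "spin": 0},
    {"tx": 0.01, "ty": 0.15, "tz": 0.11, "spin": 0}
  ]
}}

```text
t: 39.25
ee_pos: [477.4, -161.9, 176.7]
orientation: [-2.267, -2.171, 0.002]
ft_force: [0.4, -0.9, -4.8]
width: 58.4
grasp_force: 30.0
```

Request:
{"api": "apply_moves", "payload": {
  "targets": [
    {"tx": 0.01, "ty": 0.04, "tz": 0, "spin": 0},
    {"tx": 0.02, "ty": 0.08, "tz": 0, "spin": 0},
    {"tx": 0.03, "ty": 0.12, "tz": 0, "spin": 0},
    {"tx": 0.04, "ty": 0.16, "tz": 0, "spin": 0},
    {"tx": 0.0445, "ty": 0.2, "tz": 0, "spin": 0},
    {"tx": 0.0445, "ty": 0.225, "tz": 0, "spin": 0},
    {"tx": 0.0445, "ty": 0.24, "tz": 0, "spin": 0},
    {"tx": 0.0445, "ty": 0.242, "tz": 0, "spin": 0}
  ]
}}

```text
t: 40.05
ee_pos: [523.4, 79.7, 176.6]
orientation: [-2.265, -2.176, 0.001]
ft_force: [0.4, -0.7, -5.1]
width: 58.3
grasp_force: 30.0
```

Request:
{"api": "apply_moves", "payload": {
  "targets": [
    {"tx": 0, "ty": 0, "tz": 0, "spin": 0},
    {"tx": 0, "ty": 0, "tz": 0, "spin": 0},
    {"tx": 0, "ty": 0, "tz": -0.02, "spin": 0},
    {"tx": 0, "ty": 0, "tz": -0.045, "spin": 0},
    {"tx": 0, "ty": 0, "tz": -0.06, "spin": 0},
    {"tx": 0, "ty": 0, "tz": -0.07, "spin": 0},
    {"tx": 0, "ty": 0, "tz": -0.075, "spin": 0},
    {"tx": 0, "ty": 0, "tz": -0.075, "spin": 0}
  ]
}}

```text
t: 40.85
ee_pos: [524.1, 78.0, 101.3]
orientation: [-2.268, -2.173, 0.001]
ft_force: [0.6, 0.4, -4.7]
width: 58.7
grasp_force: 30.0
```

Request:
{"api": "apply_moves", "payload": {
  "targets": [
    {"tx": 0, "ty": 0, "tz": -0.001, "spin": 0},
    {"tx": 0, "ty": 0, "tz": -0.002, "spin": 0},
    {"tx": 0, "ty": 0, "tz": -0.0025, "spin": 0},
    {"tx": 0, "ty": 0, "tz": -0.003, "spin": 0},
    {"tx": 0, "ty": 0, "tz": -0.0035, "spin": 0},
    {"tx": 0, "ty": 0, "tz": -0.004, "spin": 0},
    {"tx": 0, "ty": 0, "tz": -0.004, "spin": 0},
    {"tx": 0, "ty": 0, "tz": -0.004, "spin": 0}
  ]
}}

```text
t: 41.65
ee_pos: [524.2, 78.6, 97.8]
orientation: [2.268, 2.174, 0.0]
ft_force: [-1.3, 0.1, -0.7]
width: 58.4
grasp_force: 30.0
```

Request:
{"api": "apply_moves", "payload": {
  "targets": [
    {"tx": 0, "ty": 0, "tz": -0.0005, "spin": 0},
    {"tx": 0, "ty": 0, "tz": -0.0005, "spin": 0},
    {"tx": 0, "ty": 0, "tz": -0.0005, "spin": 0},
    {"tx": 0, "ty": 0, "tz": -0.0005, "spin": 0},
    {"tx": 0, "ty": 0, "tz": -0.0005, "spin": 0},
    {"tx": 0, "ty": 0, "tz": -0.0005, "spin": 0},
    {"tx": 0, "ty": 0, "tz": -0.0005, "spin": 0},
    {"tx": 0, "ty": 0, "tz": -0.0005, "spin": 0}
  ],
  "gripper": -1
}}

```text
t: 42.45
ee_pos: [524.1, 78.6, 97.1]
orientation: [-2.268, -2.174, 0.0]
ft_force: [0.3, 0.3, -0.1]
width: 87.7
grasp_force: 0.0
```

Request:
{"api": "apply_moves", "payload": {
  "targets": [
    {"tx": 0, "ty": 0, "tz": 0.02, "spin": 0},
    {"tx": 0, "ty": 0, "tz": 0.06, "spin": 0},
    {"tx": 0, "ty": 0, "tz": 0.095, "spin": 0},
    {"tx": 0, "ty": -0.02, "tz": 0.105, "spin": 0},
    {"tx": 0.01, "ty": -0.06, "tz": 0.105, "spin": 0},
    {"tx": 0.02, "ty": -0.105, "tz": 0.105, "spin": 0},
    {"tx": 0.03, "ty": -0.15, "tz": 0.105, "spin": 0},
    {"tx": 0.04, "ty": -0.195, "tz": 0.105, "spin": 0}
  ]
}}

```text
t: 43.25
ee_pos: [564.2, -118.1, 202.3]
orientation: [2.267, 2.175, 0.0]
ft_force: [1.6, 0.7, -0.5]
width: 88.1
grasp_force: 0.0
```

Request:
{"api": "apply_moves", "payload": {
  "targets": [
    {"tx": 0.0105, "ty": -0.045, "tz": 0, "spin": 0},
    {"tx": 0.0105, "ty": -0.09, "tz": 0, "spin": 0},
    {"tx": 0.0105, "ty": -0.135, "tz": 0, "spin": 0},
    {"tx": 0.0105, "ty": -0.17, "tz": 0, "spin": 0},
    {"tx": 0.0105, "ty": -0.186, "tz": 0, "spin": 0},
    {"tx": 0.0105, "ty": -0.186, "tz": 0, "spin": 0},
    {"tx": 0.0105, "ty": -0.186, "tz": 0, "spin": 0},
    {"tx": 0.0105, "ty": -0.186, "tz": 0, "spin": 0}
  ]
}}

```text
t: 44.05
ee_pos: [574.6, -300.7, 202.0]
orientation: [-2.265, -2.175, -0.0]
ft_force: [0.7, 0.7, 0.5]
width: 87.9
grasp_force: 0.0
```

Request:
{"api": "apply_moves", "payload": {
  "targets": [
    {"tx": 0, "ty": 0, "tz": -0.03, "spin": 0},
    {"tx": 0, "ty": 0, "tz": -0.06, "spin": 0},
    {"tx": 0, "ty": 0, "tz": -0.095, "spin": 0},
    {"tx": 0, "ty": 0, "tz": -0.118, "spin": 0},
    {"tx": 0, "ty": 0, "tz": -0.128, "spin": 0},
    {"tx": 0, "ty": 0, "tz": -0.128, "spin": 0},
    {"tx": 0, "ty": 0, "tz": -0.128, "spin": 0},
    {"tx": 0, "ty": 0, "tz": -0.128, "spin": 0}
  ]
}}

```text
t: 44.85
ee_pos: [575.7, -302.7, 75.8]
orientation: [2.265, 2.173, 0.001]
ft_force: [-0.2, 0.0, 0.8]
width: 88.0
grasp_force: 0.0
```

Request:
{"api": "apply_moves", "payload": {
  "targets": [
    {"tx": 0, "ty": 0, "tz": 0, "spin": 0},
    {"tx": 0, "ty": 0, "tz": 0, "spin": 0},
    {"tx": 0, "ty": 0, "tz": 0, "spin": 0},
    {"tx": 0, "ty": 0, "tz": 0, "spin": 0},
    {"tx": 0, "ty": 0, "tz": 0, "spin": 0},
    {"tx": 0, "ty": 0, "tz": 0, "spin": 0},
    {"tx": 0, "ty": 0, "tz": 0, "spin": 0},
    {"tx": 0, "ty": 0, "tz": 0, "spin": 0}
  ],
  "gripper": 1
}}

```text
t: 45.65
ee_pos: [574.8, -302.5, 74.1]
orientation: [2.267, 2.174, 0.0]
ft_force: [1.4, 0.2, -0.0]
width: 46.2
grasp_force: 30.0
```

Request:
{"api": "apply_moves", "payload": {
  "targets": [
    {"tx": 0, "ty": 0, "tz": 0.015, "spin": 0},
    {"tx": 0, "ty": 0, "tz": 0.04, "spin": 0},
    {"tx": 0, "ty": 0, "tz": 0.07, "spin": 0},
    {"tx": 0, "ty": 0.01, "tz": 0.095, "spin": 0},
    {"tx": 0, "ty": 0.035, "tz": 0.11, "spin": 0},
    {"tx": -0.01, "ty": 0.07, "tz": 0.11, "spin": 0},
    {"tx": -0.02, "ty": 0.11, "tz": 0.11, "spin": 0},
    {"tx": -0.03, "ty": 0.15, "tz": 0.11, "spin": 0}
  ]
}}

```text
t: 46.45
ee_pos: [543.3, -151.1, 184.4]
orientation: [-2.268, -2.173, 0.001]
ft_force: [0.8, 0.7, -5.9]
width: 46.4
grasp_force: 30.0
```

Request:
{"api": "apply_moves", "payload": {
  "targets": [
    {"tx": -0.01, "ty": 0.04, "tz": 0, "spin": 0},
    {"tx": -0.02, "ty": 0.08, "tz": 0, "spin": 0},
    {"tx": -0.023, "ty": 0.115, "tz": 0, "spin": 0},
    {"tx": -0.023, "ty": 0.14, "tz": 0, "spin": 0},
    {"tx": -0.023, "ty": 0.154, "tz": 0, "spin": 0},
    {"tx": -0.023, "ty": 0.159, "tz": 0, "spin": 0},
    {"tx": -0.023, "ty": 0.159, "tz": 0, "spin": 0},
    {"tx": -0.023, "ty": 0.159, "tz": 0, "spin": 0}
  ]
}}

```text
t: 47.25
ee_pos: [521.6, 5.7, 184.1]
orientation: [2.268, 2.174, -0.001]
ft_force: [0.1, 0.8, -6.4]
width: 46.5
grasp_force: 30.0
```

Request:
{"api": "apply_moves", "payload": {
  "targets": [
    {"tx": 0, "ty": 0, "tz": -0.015, "spin": 0},
    {"tx": 0, "ty": 0, "tz": -0.035, "spin": 0},
    {"tx": 0, "ty": 0, "tz": -0.055, "spin": 0},
    {"tx": 0, "ty": 0, "tz": -0.067, "spin": 0},
    {"tx": 0, "ty": 0, "tz": -0.073, "spin": 0},
    {"tx": 0, "ty": 0, "tz": -0.075, "spin": 0},
    {"tx": 0, "ty": 0, "tz": -0.075, "spin": 0},
    {"tx": 0, "ty": 0, "tz": -0.075, "spin": 0}
  ]
}}

```text
t: 48.05
ee_pos: [522.2, 6.5, 109.8]
orientation: [2.267, 2.174, 0.001]
ft_force: [0.3, -0.0, -5.5]
width: 46.3
grasp_force: 30.0
```

Request:
{"api": "apply_moves", "payload": {
  "targets": [
    {"tx": 0, "ty": 0, "tz": -0.001, "spin": 0},
    {"tx": 0, "ty": 0, "tz": -0.002, "spin": 0},
    {"tx": 0, "ty": 0, "tz": -0.003, "spin": 0},
    {"tx": 0, "ty": 0, "tz": -0.0035, "spin": 0},
    {"tx": 0, "ty": 0, "tz": -0.004, "spin": 0},
    {"tx": 0, "ty": 0, "tz": -0.004, "spin": 0},
    {"tx": 0, "ty": 0, "tz": -0.004, "spin": 0},
    {"tx": 0, "ty": 0, "tz": -0.004, "spin": 0}
  ]
}}

```text
t: 48.85
ee_pos: [521.6, 6.6, 105.1]
orientation: [-2.268, -2.174, 0.0]
ft_force: [0.4, 0.6, -5.4]
width: 46.4
grasp_force: 30.0
```

Request:
{"api": "apply_moves", "payload": {
  "targets": [
    {"tx": 0, "ty": 0, "tz": -0.0005, "spin": 0},
    {"tx": 0, "ty": 0, "tz": -0.001, "spin": 0},
    {"tx": 0, "ty": 0, "tz": -0.001, "spin": 0},
    {"tx": 0, "ty": 0, "tz": -0.0015, "spin": 0},
    {"tx": 0, "ty": 0, "tz": -0.0015, "spin": 0},
    {"tx": 0, "ty": 0, "tz": -0.0015, "spin": 0},
    {"tx": 0, "ty": 0, "tz": -0.0015, "spin": 0},
    {"tx": 0, "ty": 0, "tz": -0.0015, "spin": 0}
  ]
}}

```text
t: 49.65
ee_pos: [521.7, 6.6, 104.9]
orientation: [2.267, 2.174, 0.0]
ft_force: [-4.3, 0.5, 11.9]
width: 45.7
grasp_force: 30.0
```

Seated. Ease off, release, go up.

Request:
{"api": "apply_moves", "payload": {
  "targets": [
    {"tx": 0, "ty": 0, "tz": 0.0005, "spin": 0},
    {"tx": 0, "ty": 0, "tz": 0.001, "spin": 0},
    {"tx": 0, "ty": 0, "tz": 0.001, "spin": 0},
    {"tx": 0, "ty": 0, "tz": 0.001, "spin": 0},
    {"tx": 0, "ty": 0, "tz": 0.001, "spin": 0},
    {"tx": 0, "ty": 0, "tz": 0.001, "spin": 0},
    {"tx": 0, "ty": 0, "tz": 0.001, "spin": 0},
    {"tx": 0, "ty": 0, "tz": 0.001, "spin": 0}
  ]
}}

```text
t: 50.45
ee_pos: [521.7, 6.6, 105.0]
orientation: [2.268, 2.174, 0.0]
ft_force: [-3.8, -0.8, 5.4]
width: 46.3
grasp_force: 30.0
```

Request:
{"api": "apply_moves", "payload": {
  "targets": [
    {"tx": 0, "ty": 0, "tz": 0, "spin": 0},
    {"tx": 0, "ty": 0, "tz": 0, "spin": 0},
    {"tx": 0, "ty": 0, "tz": 0, "spin": 0},
    {"tx": 0, "ty": 0, "tz": 0, "spin": 0},
    {"tx": 0, "ty": 0, "tz": 0, "spin": 0},
    {"tx": 0, "ty": 0, "tz": 0, "spin": 0},
    {"tx": 0, "ty": 0, "tz": 0, "spin": 0},
    {"tx": 0, "ty": 0, "tz": 0, "spin": 0}
  ],
  "gripper": -1
}}

```text
t: 51.25
ee_pos: [521.6, 6.6, 104.6]
orientation: [-2.268, -2.174, 0.0]
ft_force: [0.4, -0.2, -0.3]
width: 87.7
grasp_force: 0.0
```

Request:
{"api": "apply_moves", "payload": {
  "targets": [
    {"tx": 0, "ty": 0, "tz": 0.02, "spin": 0},
    {"tx": 0, "ty": 0, "tz": 0.06, "spin": 0},
    {"tx": 0, "ty": 0, "tz": 0.1, "spin": 0},
    {"tx": 0, "ty": 0, "tz": 0.14, "spin": 0},
    {"tx": 0, "ty": 0, "tz": 0.18, "spin": 0},
    {"tx": 0, "ty": 0.01, "tz": 0.22, "spin": 0},
    {"tx": 0.003, "ty": 0.025, "tz": 0.26, "spin": 0},
    {"tx": 0.003, "ty": 0.033, "tz": 0.295, "spin": 0}
  ]
}}

```text
t: 52.05
ee_pos: [524.7, 40.2, 401.9]
orientation: [2.267, 2.174, 0.002]
ft_force: [0.4, 0.1, 1.0]
width: 87.6
grasp_force: 0.0
```

```bash
python3 - <<'E'
from h import *
o=ctrl.get_obs(); print(o["t"],o["ee_pos"].round(1),o["ft_force"].round(1),o["width"])
C=cam("wrist"); w=ctrl.get_image("wrist"); b=ctrl.get_image("scene")
print("rims predicted",proj(0,[[524,78,140],[522,7,155]],C).round(1).tolist())
for k,z in (("bearing",35),("bush",35),("liner_wide",35),("liner_slim",35)):
    print(k,[(ray("scene",r["uv"],z)[0,:2].round(1).tolist(),round(r["score"],2)) for r in ctrl.pinpoint(k,"scene")[:2]])
save(np.hstack([w[60:360,190:470],cv2.resize(b[130:330,220:540],(480,300))]),"p10.png")
E
```

```text
52.05 [524.7  40.2 401.9] [0.4 0.1 1. ] 87.63825278167837
rims predicted [[322.0, 165.0], [323.0, 231.3]]
bearing [([599.2, -40.3], 0.76)]
bush [([614.2, 93.1], 0.94)]
liner_wide [([530.0, 75.9], 0.76)]
liner_slim [([524.5, 4.5], 0.66)]
```

View pics/p10.png

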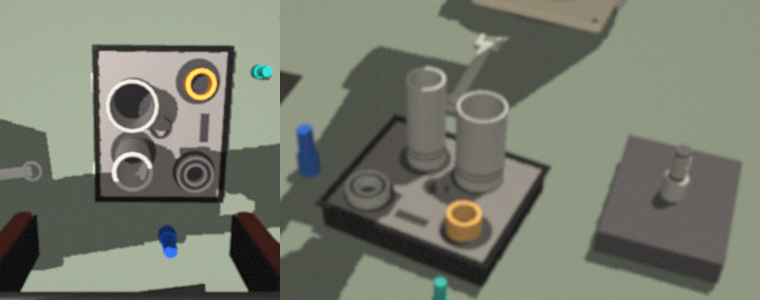

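All is in place: both liners are upright on their rests (wrist rims ≈(322,165) and (322,231), as predicted), the gauge is upright mid-plate at (677,175), bearing and bush are unmoved, and the arm is clear.

```bash
python3 -c "
from workcell import ctrl
print(ctrl.close_job())"
```

```text
the job is handed in; nothing more can be done
None
```

The job is handed in at about 52 s: the gauge stands handle up in the middle of the plate, both liners are back upright where they stood in the tray, and the bearing and bush are in place; the hand-in returned no verdict.

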